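Put the drained sweet mould back on its keyed stack

ROBOT

A 7-joint arm with a two-finger parallel gripper is mounted at the origin on the work surface. World frame = base frame: x ahead of the robot, y to its left, z up, the work surface at z = 0. Lengths are in m, angles in rad, forces in N, time in s.
With the tool pointing down it reaches from about 0.425 to 0.925 m from the base axis. Payload 6.8 kg.
Tool frame: the origin (TCP) lies at the very end of the fingers, on their centre line; the grasp point (between the pads) lies r.grip_depth behind it (r.grip_depth is the distance from the TCP to the grasp point, in m); z points along the fingers, x is the direction in which the jaws open and shut, and the axes are right-handed (so a half turn about z gives the same grasp; the last joint's range is limited). The gripper opens to 85 mm and grips with 20 to 120 N. Pads are 22 mm wide; open, the fingers measure 114 mm over their backs; the gripper's body (76 mm by 85 mm) begins 54 mm behind the grasp point. The pads swing forward as they close: fully open they stand 13 mm farther back than shut.
Start: joints at [-1.353, 0.477, 0.022, 1.555, -0.011, 1.109, -0.083], TCP at [0.216, 0.64, 0.231] pointing down, gripper open.
Joint ranges: [-2.96, 2.96], [-0.34, 2.1], [-1.41, 1.46], [0.24, 2.44], [-1.37, 4.51], [0.17, 1.92], [-2.96, 2.96]. Speed limits (rad/s): [2.39, 2.39, 3.14, 3.14, 3.14, 3.14, 3.14].

INTERFACE

Orientations are given as a rotation vector (axis times angle).
In Python, from bench import readout, grab_frame, workorder, r gives the robot as it stands.
- The arm moves only by the shell command python3 -m handwheel 'ROWS' [FORCE]. ROWS is text: rows parted by semicolons, each of 7 numbers parted by spaces: the shift along the tool's x, y, z in mm, then the turn, a rotation vector about the tool's x, y, z in degrees, then the finger opening in mm, from 0 to 85.4. A call has 1 to 12 rows; each row is the pose to reach, as a shift and turn from the pose commanded when the call began, along the tool's axes at that moment; what a row does not reach only later rows make up. A row lasts 1/8 s, in which the tool goes at most 62.5 mm and 10.7 degrees, less where a joint would pass 70% of its speed; a pose out of reach is approached as far as the arm can. A call with a gripper value outside its range is refused whole. The fingers move at their own pace and stop on an object; FORCE is the grip in N (left out, the last holds). Time passes only in rows, so rows that repeat a pose let the fingers close. It gives the time, the measured TCP pose, the force and the opening at its end, in the units of the state.
- readout.get_obs(): the state, without advancing time (a new reading comes with each control period).
- grab_frame(name): name is "side" or "top" or "wrist"; returns a dict with "pixels" (480x640x3 uint8, red, green, blue), "fx", "fy", "cx", "cy" (pixels), "rvec" (rotation vector, rad) and "tvec" (3), from world to camera coordinates, as OpenCV has them. Camera axes: x right, y down, z forward; pixel columns grow to the right and rows downward; lengths in m; the calibration is good to about 2 mm. A picture is of the moment at which its call begins. There is no depth.
- workorder.hand_in(): hands the job in, once; it reports no verdict.
The state is a dict: "clock": time; "joints": joint angles; "qvel": joint speeds; "tau": joint torques, N m; "tcp_pos": TCP position; "orientation": TCP orientation; "contact_force": force on the tool from outside, world axes, zero at the start; "moment": the same for the moment, N m; "grip_width": finger opening in m.
Only numpy, scipy, OpenCV 4.12 (cv2) and the standard library are available. Lean on these libraries where they do the work, as an engineer would, in place of code of your own. Each camera call takes 0.05 s, during which the arm holds its last target.

TASK

Take the brown sweet mould off the sloping draining rack and put it on top of the stack of brown moulds, the same way round, so that the notch under its end drops over the ivory key of the mould below and it sits fully home and level. Lower it on in your grip without dropping or forcing it, let go, and leave the stack where it stands. Leave the ivory mould, the funnel, the scraper and the bowl alone.

Things in the scene. Friction and masses are not known exactly. Their poses are not given: they have to be found in the camera images.
- mould_mid (a point): Centre (half-way up) of the mould to move: a rigid brown casting grid 200 mm long (x), 62 mm wide (y), 26 mm high (z, out of its top), 0.16 to 0.28 kg, with 2 rows of 7 open cells. Grip it at mid-length across the 62 mm: its flat sides reach from 5 to 26 mm above its underside. At the start it lies top up on the sloping rack, at one of the two places, its x along the rack's +y (left)
- mould_key (a point): Centre of the top of this mould's ivory key, which stands on its +x end: 10 mm long (x), 14 mm wide (y), 7 mm high, centred 93 mm from the mould's middle, its top 33 mm above the mould's underside. Shows which end is which
- mould_notch (a point): Middle of this mould's notch, 93 mm from its middle under its +x (key) end, at the level of its underside: 16 mm wide (y), 8 mm high, open at the end face and 13.2 mm deep (x) from it. It takes the key of the mould below with 1 mm of play to each side and 1.2 mm endways
- mould_heel (a point): Middle of the foot under the other (-x) end, 90 mm from the mould's middle, at the level of its underside: 53.6 mm wide, set in 4.2 mm from the end and both sides. It stands inside the lip on the -x end of the mould below (4 mm high, 3 mm thick, along the end and 16 mm round both corners) with 1.2 mm of play. A mould rests on its two ends only
- stack_top_mid (a point): Centre of the upper of the two loose brown moulds stacked on the bench, same make and axes as the mould to move. A mould seated on it has its centre 26 mm straight above this point, 65 mm above the bench, and the same x direction. One that is a little off stays up on the lip (up to 4 mm) or on the key (up to 7 mm)
- stack_top_key (a point): Centre of the top of the ivory key of that upper stacked mould, 93 mm along its +x from its middle and 20 mm higher than its middle
- stack_low_mid (a point): Centre of the lowest mould of the stack, of the same make, which stands loose on the bench
- rack_mid (a point): Middle of the top of the fixed steel draining rack, 66 mm above the bench; axes level. Its sheet, 126 mm wide, 464 mm long (y), slopes 30 degrees, rising towards its +x, away from the robot. Places at y = 118 and -118 mm. Two stops, 8 mm thick and 12 mm high, hold each mould near the ends of its downhill side; the middles of both sides are free for fingers, down to the sheet on which the mould lies
- other_mid (a point): Centre of the ivory mould without a key, 190 x 62 x 20 mm, lying at the rack's other place; to be left alone
- funnel: Brass depositing funnel standing on its mouth, 94 mm across and 150 mm high, with a side handle that reaches 76 mm from its axis; origin at the centre of its underside; to be left alone
- scraper: Bench scraper lying flat, steel blade and wooden handle, 100 x 124 x 22 mm; origin near the middle of its underside; to be left alone
- bowl: White bowl, 110 mm across and 50 mm high; origin at the centre of its underside; to be left alone
There are look-alikes about, which are no part of the job. Leave any blue look-alike of the part that bears mould_mid alone.

How it is judged:
On the way, in this order (a step that is already met when the one before it is completed fails the run):
1. the mould is lifted clear of the rack in the grip (contact force between the fingers and mould above 1 N and contact force between mould and rack below 0.05 N and distance of mould_mid from where it was at the start of the episode above 0.03 m), for 0.1 s.
2. the mould is set on the stack while it is still in the grip (contact force between the fingers and mould above 1 N and contact force between mould and stack_top above 0.3 N), for 0.04 s.
At the end, for the whole second after the job is handed in: Released and at rest, the mould's centre is 26 mm (within 1.5) above and within 4 mm sideways of that of the mould below, key over key within 6 mm, level within 0.02 rad; the two below are still seated together (height within 1.5 mm), level and within 30 mm of their start (z of mould_mid in the frame of stack_top_mid between 0.0245 and 0.0275 m and horizontal distance between mould_mid and stack_top_mid below 0.004 m and horizontal distance between mould_key and stack_top_key below 0.006 m and angle between each of mould_mid, stack_top_mid's own z axis and vertical below 0.02 rad and height (world z) of stack_top_mid between 0.0375 and 0.0405 m and distance of each of stack_low_mid, stack_top_mid from where it was at the start of the episode below 0.03 m and contact force between the fingers and mould below 0.05 N and linear speed of mould below 0.01 m/s and angular speed of mould below 0.05 rad/s); the robot touches nothing.
It fails at once if the stack was shoved more than 40 mm (distance of any of stack_low_mid, stack_top_mid from where it was at the start of the episode above 0.04 m).
It fails at once if the mould was forced onto the stack with more than 50 N (contact force between mould and stack_top above 50 N).
It fails at once if the ivory mould was moved more than 20 mm (distance of other_mid from where it was at the start of the episode above 0.02 m).
It fails at once if the funnel, scraper or bowl was moved more than 20 mm or knocked over (distance of any of funnel, scraper, bowl from where it was at the start of the episode above 0.02 m or angle between funnel's own z axis and vertical above 0.3 rad or angle between bowl's own z axis and vertical above 0.4 rad).
It also fails if it takes over 58 s, if anything falls off the work surface, if the arm or the gripper's body presses on something with over 40 N, if the wrist force passes 120 N, or if a joint passes its speed limit or range.

## Working session

There is one attempt and no reset: what is moved stays moved. The work goes in short steps, Python scripts to look and compute and a shell command to move; the robot and the scene stay as the last step left them, time stands still between calls to the robot, and variables do not carry over. Pictures are saved under pics/ and viewed, and the job is handed in when it is done.

```bash
ls; mkdir -p pics
python3 - <<'E'
from bench import readout, grab_frame, r
import cv2
print(readout.get_obs(), r.grip_depth)
for n in ("side","top","wrist"):
    f=grab_frame(n); cv2.imwrite(f"pics/{n}0.png",f["pixels"][:,:,::-1]); print(n,f["fx"],f["cx"],f["cy"],f["rvec"],f["tvec"])
E
```

```text
pics
{'clock': 0.0, 'joints': array([-1.35310118,  0.47780723,  0.02233884,  1.55643384, -0.01150152,
        1.1092716 , -0.0830749 ]), 'qvel': array([ 6.60989489e-04, -1.56557985e-04,  1.70901920e-03,  3.66138753e-05,
       -1.64667803e-03,  7.27798816e-04, -1.28739720e-03]), 'tau': array([ 4.74536421e-06, -5.96433413e+01,  1.60779387e+00, -2.81204242e+01,
        1.24213859e-02,  9.06727393e-03,  2.61746840e-05]), 'tcp_pos': array([0.21586977, 0.63894421, 0.23032834]), 'orientation': array([ 2.55132526e+00,  1.83115355e+00, -2.15947241e-03]), 'contact_force': array([-0.34679814, -0.48306573, -0.17949596]), 'moment': array([ 0.01722702, -0.01846873, -0.00109373]), 'grip_width': 0.08542669268258746} 0.0187
side 589.8398477156755 316.7957439578083 235.5290838428099 [ 1.98848787 -0.83133166  0.49453153] [-0.34351298  0.25924478  1.25190029]
top 512.3999299683752 315.2392119654607 239.80350892212343 [ 2.18985407 -2.14034195  0.0691805 ] [0.03628399 0.51502385 1.34841919]
wrist 383.3813630211631 321.6271816600216 238.09945152146295 [-2.37015906 -1.70129444 -0.22660194] [-0.67458282 -0.03398993  0.37797991]
```

View pics/top0.png

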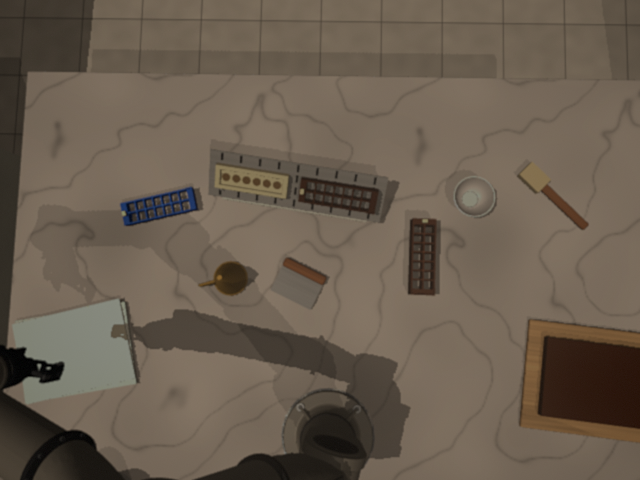

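View pics/side0.png

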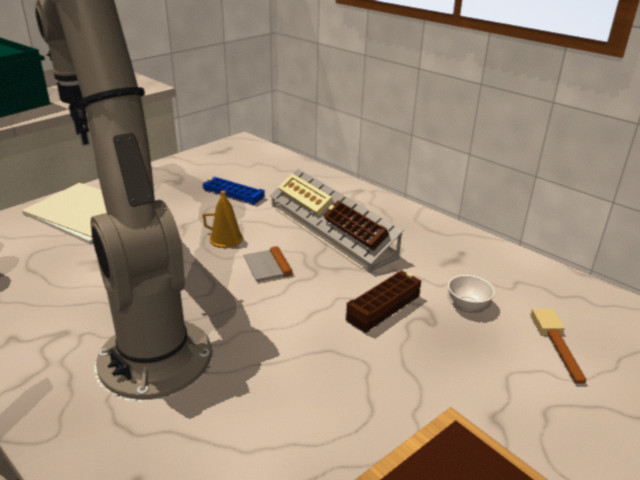

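View pics/wrist0.png

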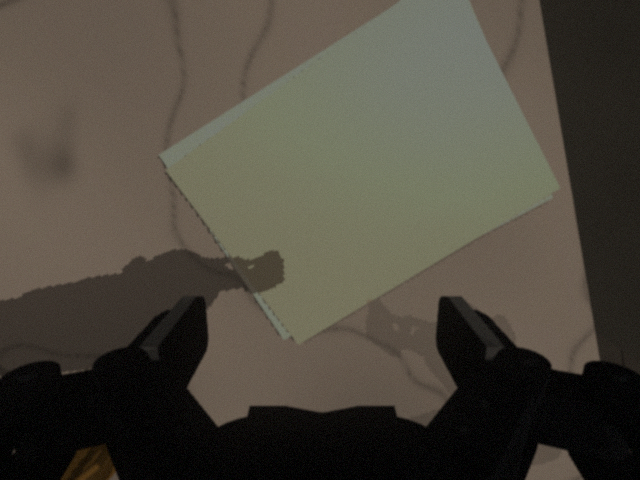

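The top view shows three candidates. The blue grid at (160,205) is the look-alike. The brown block at (423,256) stands on the bench with its key at (425,221), so it is the stack. The brown grid at (340,195) lies on the rack, so it is the mould to move. I'll confirm this in an enlarged crop.

```bash
cat > h.py <<'E'
import cv2, numpy as np
from bench import readout, grab_frame, r
from scipy.spatial.transform import Rotation as R
def cam(f):
    K=np.array([[f["fx"],0,f["cx"]],[0,f["fy"],f["cy"]],[0,0,1.]]); return K,R.from_rotvec(f["rvec"]).as_matrix(),np.array(f["tvec"],float)
def ray(f,uv):
    K,Rm,t=cam(f); d=Rm.T@np.linalg.solve(K,[uv[0],uv[1],1.]); return -Rm.T@t,d/np.linalg.norm(d)
def onplane(f,uv,p,n):
    o,d=ray(f,uv); return o+d*(np.dot(np.array(p)-o,n)/np.dot(d,n))
def onz(f,uv,z): return onplane(f,uv,[0,0,z],[0,0,1.])
def tri(f1,a,f2,b):
    o1,d1=ray(f1,a);o2,d2=ray(f2,b)
    s=np.linalg.lstsq(np.c_[d1,-d2],o2-o1,rcond=None)[0]; p=o1+s[0]*d1;q=o2+s[1]*d2
    return (p+q)/2,np.linalg.norm(p-q)
def proj(f,P):
    K,Rm,t=cam(f); c=(Rm@np.atleast_2d(P).T).T+t; c=c@K.T; return c[:,:2]/c[:,2:]
def crop(f,x0,y0,x1,y1,s,name):
    im=f["pixels"][y0:y1,x0:x1,::-1]; im=cv2.convertScaleAbs(im,alpha=1.6); cv2.imwrite("pics/"+name,cv2.resize(im,None,fx=s,fy=s,interpolation=cv2.INTER_NEAREST))
E
python3 - <<'E'
from h import *
t=grab_frame("top"); s=grab_frame("side")
crop(t,200,130,460,310,3,"t1.png"); crop(s,260,160,460,340,4,"s1.png")
E
```

```text
(no output)
```

View pics/t1.png

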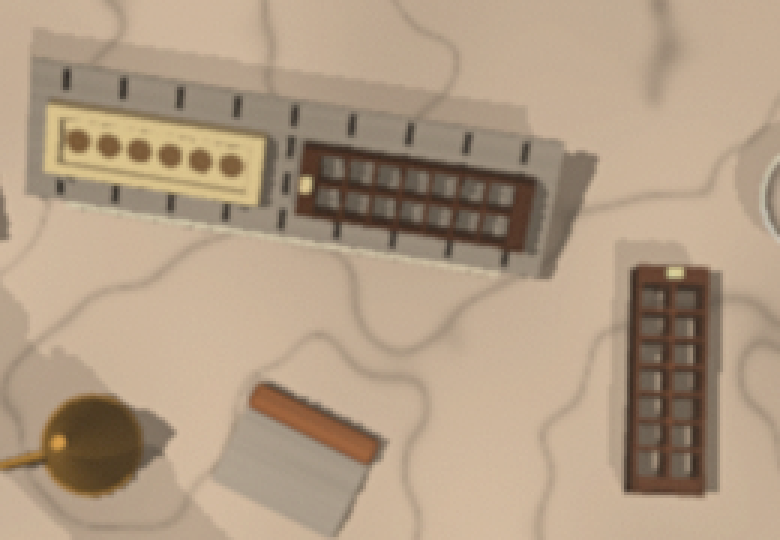

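View pics/s1.png

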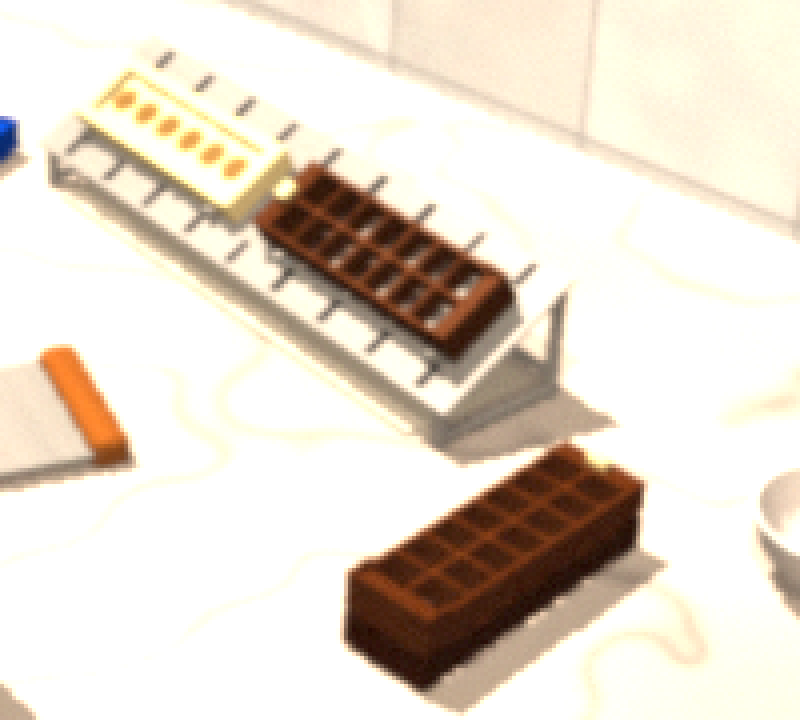

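The crop confirms it. The mould to move has its key at its left end, at about (302,191) in the top view. The stack's key is at its far end, (425,220). Next is a coarse measurement from both views.

Run:
```python
from h import *
t=grab_frame("top"); s=grab_frame("side")
def mask(f,box,lo,hi):
    x0,y0,x1,y1=box; h=cv2.cvtColor(f["pixels"],cv2.COLOR_RGB2HSV); m=np.zeros(h.shape[:2],np.uint8)
    m[y0:y1,x0:x1]=cv2.inRange(h,lo,hi)[y0:y1,x0:x1]; return m
for f,bx,n in ((t,(296,170,390,222),"rack"),(t,(400,210,450,302),"stack")):
    h=cv2.cvtColor(f["pixels"],cv2.COLOR_RGB2HSV)
    m=mask(f,bx,(0,70,15),(20,255,95)) 
    m=cv2.morphologyEx(m,cv2.MORPH_CLOSE,np.ones((3,3)))
    c=max(cv2.findContours(m,0,2)[0],key=cv2.contourArea); print(n,cv2.contourArea(c),cv2.minAreaRect(c)); print(cv2.boxPoints(cv2.minAreaRect(c)).round(1).tolist())
def key(f,u,v,w=5):
    g=f["pixels"][v-w:v+w+1,u-w:u+w+1].astype(float).min(2)
    g=np.clip(g-np.percentile(g,60),0,None); g[g<0.4*g.max()]=0; yy,xx=np.mgrid[-w:w+1,-w:w+1]; return (u+(g*xx).sum()/g.sum(),v+(g*yy).sum()/g.sum())
for n,a,b in (("rack",(302,191),(331,206)),("stack",(425,220),(409,275))):
    ka=key(t,*a);kb=key(s,*b);print(n,ka,kb,tri(t,ka,s,kb))
print(onz(t,(425,220),.059), onz(t,key(t,425,220),.059))
```

```text
rack 1891.5 ((337.7564697265625, 195.73765563964844), (78.91590881347656, 26.463979721069336), 9.130176544189453)
[[296.70001220703125, 202.5], [300.8999938964844, 176.39999389648438], [378.79998779296875, 188.89999389648438], [374.6000061035156, 215.10000610351562]]
stack 1969.5 ((422.0486145019531, 256.31219482421875), (27.52653694152832, 76.91434478759766), 1.2730300426483154)
[[407.3999938964844, 294.5], [409.1000061035156, 217.60000610351562], [436.70001220703125, 218.1999969482422], [435.0, 295.1000061035156]]
rack (np.float64(301.25), np.float64(190.98728813559322)) (np.float64(330.8055009823183), np.float64(205.41257367387033)) (array([0.63291195, 0.083832  , 0.09774376]), np.float64(0.003040017975521153))
stack (np.float64(425.06), np.float64(217.1123076923077)) (np.float64(410.3721560130011), np.float64(271.5807150595883)) (array([ 0.57634185, -0.237189  ,  0.06013802]), np.float64(0.00012609210987853486))
[ 0.56887782 -0.23723904  0.059     ] [ 0.57645505 -0.23735545  0.059     ]
```

```bash
cat >> h.py <<'E'
def shift(Pt,Rt):
    "rows shift mm, turn deg from measured pose to target"
    o=readout.get_obs(); R0=R.from_rotvec(o["orientation"]); 
    return (R0.inv().apply(np.array(Pt)-o["tcp_pos"])*1e3).round(1), np.degrees((R0.inv()*R.from_matrix(Rt)).as_rotvec()).round(2)
E
python3 - <<'E'
from h import *
t=grab_frame("top")
# stack top face z=.052 : crop corner picks
c=np.array([[632,268],[711,266],[704,495],[625,492]])/3+[200,130]
P=np.array([onz(t,u,.052) for u in c]);print(P.round(4)); print(np.linalg.norm(P[0]-P[1]),np.linalg.norm(P[1]-P[2]),np.linalg.norm(P[0]-P[3]))
sm=P.mean(0);ax=(P[0]+P[1]-P[2]-P[3])[:2];print("stack",sm,np.degrees(np.arctan2(ax[1],ax[0])))
c=np.array([[305,141],[535,177],[528,250],[296,214]])/3+[200,130]
key=np.array([.633,.084,.098])
yaw=0
for i in range(4):
    x=np.array([-np.sin(yaw),np.cos(yaw),0]); f=np.array([np.cos(yaw),np.sin(yaw),0]); n=-.5*f+np.array([0,0,.866])
    P=np.array([onplane(t,u,key-.007*n,n) for u in c]); a=(P[0]+P[3]-P[1]-P[2]); yaw=np.arctan2(-a[0],a[1])
    print(P.mean(0)-.013*n,np.degrees(yaw),np.linalg.norm(P[0]-P[1]),np.linalg.norm(P[1]-P[2]),np.linalg.norm(P[0]-P[3]), a/np.linalg.norm(a)@n)
cen=P.mean(0)-.013*n; print("keypred",cen+.093*x+.020*n,cen)
Rt=np.c_[.866*f+np.array([0,0,.5]),-x,-n]
print(np.linalg.det(Rt)); print(shift(cen+.14*n,Rt)); print(shift(cen+.14*n, np.c_[f,-x,[0,0,-1]]))
print(readout.get_obs()["clock"])
E
```

```text
[[ 0.5708 -0.2012  0.052 ]
 [ 0.574  -0.2698  0.052 ]
 [ 0.3753 -0.2644  0.052 ]
 [ 0.3762 -0.1967  0.052 ]]
0.0686380560568764 0.19877584850037536 0.1946376669743431
stack [ 0.47404506 -0.23301732  0.052     ] -1.4422993652115619
[ 0.63127522 -0.0112334   0.0739105 ] -7.101248470199026 0.1977804528075001 0.06695584138414346 0.06646154252489905 4.1643066486741647e-16
[ 0.63019651 -0.01142477  0.08011113] -7.758960116861179 0.19640386579153588 0.0662711154300564 0.06657334110220219 2.9096249844766954e-16
[ 0.63009236 -0.01144225  0.08068245] -7.820030828169207 0.19632098431457864 0.06619979971119797 0.06657577070700002 -2.949183185763e-16
[ 0.63008265 -0.01144387  0.08073546] -7.825701589971199 0.1963136742845413 0.06619311304920349 0.06657592719005509 -7.894039026138106e-17
keypred [0.63282941 0.08205188 0.09805546] [ 0.63008265 -0.01144387  0.08073546]
0.9999559999999998
(array([-497.3,  531.9,   29.3]), array([-20.68,  25.04,  77.22]))
(array([-497.3,  531.9,   29.3]), array([1.000e-02, 1.000e-02, 7.915e+01]))
0.4
```

```bash
python3 -m handwheel '-40 43 -20 0 0 0 85; -80 85 -30 0 0 0 85; -120 128 -30 0 0 8 85; -160 170 -30 0 0 16 85; -200 213 -30 0 0 25 85; -240 256 -30 0 0 34 85; -280 300 -30 0 0 43 85; -320 345 -25 -4 5 52 85; -365 390 -20 -8 10 61 85; -410 440 0 -12 15 69 85; -455 488 15 -17 20 73 85; -497 532 29 -20.68 25.04 77.22 85'
python3 -c "
from h import *
f=grab_frame('wrist');crop(f,0,0,640,480,1,'w2.png');print(readout.get_obs())"
```

```text
clock: 1.9
tcp_pos: [0.5553, 0.0092, 0.2058]
orientation: [2.994, -0.208, 0.809]
contact_force: [1.0, 0.1, 0.2]
grip_width: 0.085
{'clock': 1.95, 'joints': array([-0.76301872,  0.10443802,  0.58141617,  2.29422825,  0.41986456,
        0.28469916, -0.72334677]), 'qvel': array([-0.03191896, -0.03042291, -0.06105187, -0.01833963, -0.11760094,
        0.26217132,  0.09878351]), 'tau': array([-7.30222732e+00, -2.68154222e+01, -5.71671993e+00, -2.80583757e+01,
        1.04105053e-02, -2.77956672e+00,  7.73567799e-02]), 'tcp_pos': array([0.55404   , 0.00184718, 0.20322428]), 'orientation': array([ 2.9882163 , -0.22325592,  0.80602054]), 'contact_force': array([-1.30197449, -5.3109358 , -2.71050641]), 'moment': array([-0.19711734,  0.6959498 , -0.1990762 ]), 'grip_width': 0.08518501192333441}
```

View pics/w2.png

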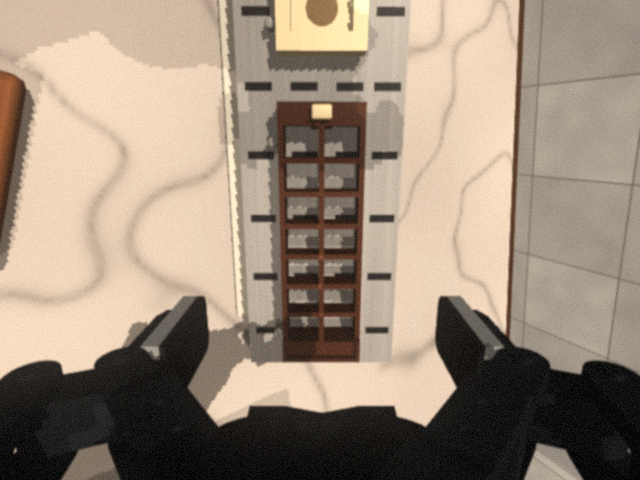

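The wrist view shows the mould top-up. Its key is at (321,111) and its top corners are at about (277,102), (366,102), (360,360) and (283,360). I'll let the arm settle and then measure.

```bash
python3 -m handwheel '0 0 0 0 0 0 85;0 0 0 0 0 0 85;0 0 0 0 0 0 85'
python3 -c "
from h import *
f=grab_frame('wrist');o=readout.get_obs();print(o['joints'],o['tcp_pos'],o['qvel'].round(3),o['contact_force'])
crop(f,220,70,420,270,4,'w3.png');
crop(f,220,250,420,400,4,'w3b.png')
np.savez('w3.npz',**f)"
```

```text
clock: 2.33
tcp_pos: [0.5552, 0.0119, 0.2061]
orientation: [2.995, -0.201, 0.804]
contact_force: [-0.2, -0.3, 0.3]
grip_width: 0.0851
[-0.7701355   0.10124285  0.56947487  2.28662955  0.41279866  0.29722213
 -0.71801593] [0.55507845 0.01174875 0.20598037] [ 0.002  0.001  0.005  0.004  0.002 -0.002 -0.001] [-0.4002327  -0.03049357 -0.94109686]
```

View pics/w3.png

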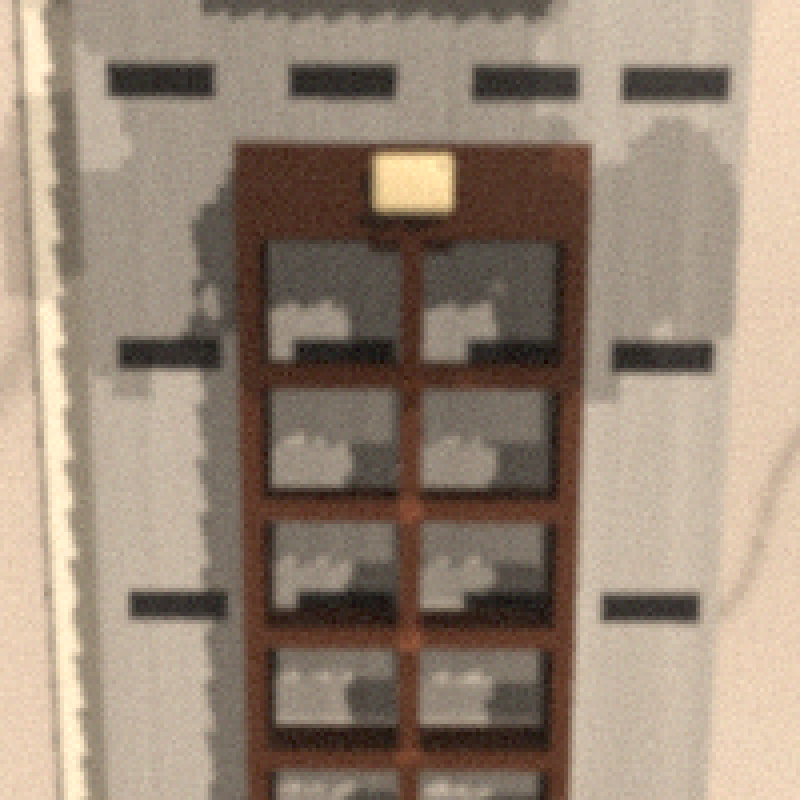

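View pics/w3b.png

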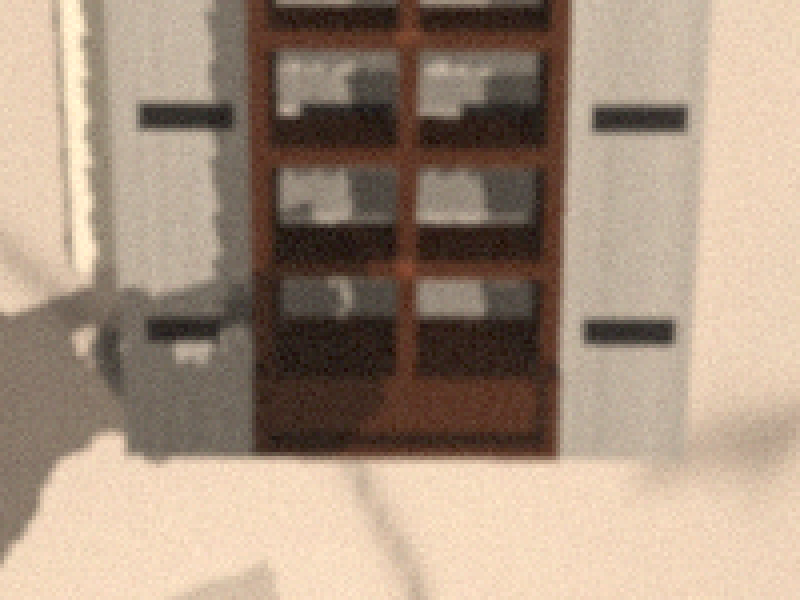

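```bash
python3 -c "
from h import *
f=dict(np.load('w3.npz'))
a=lambda x,y:np.array([220+x/4,70+y/4]); b=lambda x,y:np.array([220+x/4,250+y/4])
cen=np.array([.6301,-.0114,.0807]);yaw=np.radians(-7.83)
for it in range(4):
    x=np.array([-np.sin(yaw),np.cos(yaw),0]); fw=np.array([np.cos(yaw),np.sin(yaw),0]); n=-.5*fw+np.array([0,0,.866])
    pt=cen+.013*n
    k=onplane(f,a(413.5,183),cen+.02*n,n)
    L0,R0,L1,R1=[onplane(f,u,pt,n) for u in (a(235,143),a(591,145),b(255,370),b(557,370))]
    ax=(L0+R0-L1-R1);
    print('key',k,'w',np.linalg.norm(L0-R0),np.linalg.norm(L1-R1),'yaw',np.degrees(np.arctan2(-ax[0],ax[1])),'keyw',np.linalg.norm(onplane(f,a(372,183),cen+.02*n,n)-onplane(f,a(455,183),cen+.02*n,n)))
    yaw=np.arctan2(-ax[0],ax[1])
    c2=k-.093*x-.02*n; print('cen from key',c2,'endmid-key along x',((L0+R0)/2-k)@x, 'len to lip',(L0-onplane(f,b(257,432),cen+.017*n,n))@x)
K=np.r_[k]
s=x;up=.866*fw+np.array([0,0,.5])
mid=(L0+R0+L1+R1)/4
print('across offset mid vs key',(mid-k)@up)
# tri with top
t=grab_frame('top'); print('tri key',tri(f,a(413.5,183),t,(301.8,191)))
Rt=np.c_[up,-x,-n]
cen2=c2
print(shift(cen2+.10*n,Rt),shift(cen2-.010*n,Rt)); print(readout.get_obs()['orientation'])
"
```

```text
key [0.63015723 0.08102879 0.09655621] w 0.06107532346165833 0.06103263843041403 yaw -8.109671197787456 keyw 0.013967134765550311
cen from key [ 0.6273942  -0.01246648  0.07923621] endmid-key along x 0.006713677595274053 len to lip 0.1929609800155372
key [0.63027042 0.08102395 0.09636331] w 0.06112810225467658 0.060988193442187116 yaw -8.180159373515687 keyw 0.013978670118326311
cen from key [ 0.62705106 -0.01245672  0.07904331] endmid-key along x 0.006736793149144841 len to lip 0.19284248847730537
key [0.63029894 0.08102273 0.09631471] w 0.06114140415249336 0.06097700749496343 yaw -8.19792524104998 keyw 0.013981576807424666
cen from key [ 0.62696458 -0.01245391  0.07899471] endmid-key along x 0.0067426069648792945 len to lip 0.19281221731580458
key [0.63030613 0.08102242 0.09630246] w 0.061144756738755066 0.06097418919657392 yaw -8.202402959160416 keyw 0.013982309367346816
cen from key [ 0.62694278 -0.01245318  0.07898246] endmid-key along x 0.006744071505646946 len to lip 0.1928045619554508
across offset mid vs key -9.846072619563951e-05
tri key (array([0.63230996, 0.08233361, 0.09347336]), np.float64(0.002834125013083484))
(array([ 1.1, 13.7, 47.1]), array([-0.28, -0.03,  0.39])) (array([  1. ,  14.2, 157.1]), array([-0.28, -0.03,  0.39]))
[ 2.99498428 -0.20239018  0.80354114]
```

```bash
python3 -m handwheel '0 5 20 -0.1 0 0.1 85;1 10 40 -0.2 0 0.3 85;1 14 60 -0.28 -0.03 0.39 85;1 14 80 -0.28 -0.03 0.39 85;1 14 100 -0.28 -0.03 0.39 85;1 14 115 -0.28 -0.03 0.39 85;1 14 125 -0.28 -0.03 0.39 85;1 14 130 -0.28 -0.03 0.39 85;1 14 130 -0.28 -0.03 0.39 85;1 14 130 -0.28 -0.03 0.39 85'
python3 -c "
from h import *
f=grab_frame('wrist');o=readout.get_obs();print(o['joints'],o['tcp_pos'],o['qvel'].round(3),o['contact_force'])
crop(f,0,0,640,480,1.2,'w4.png');s=grab_frame('side');crop(s,260,130,460,300,4,'s4.png')
np.savez('w4.npz',**f)"
```

```text
clock: 3.68
tcp_pos: [0.6181, -0.0121, 0.0936]
orientation: [2.991, -0.216, 0.801]
contact_force: [0.7, -0.3, -0.6]
grip_width: 0.0851
[-0.10995211  0.40658942 -0.06109512  2.20412728  1.41879106  0.17693103
 -1.6754605 ] [ 0.61817138 -0.01212309  0.09370514] [ 0.    -0.002  0.004  0.003  0.004 -0.001 -0.004] [ 0.3717779  -0.58577966 -0.65530639]
```

View pics/w4.png

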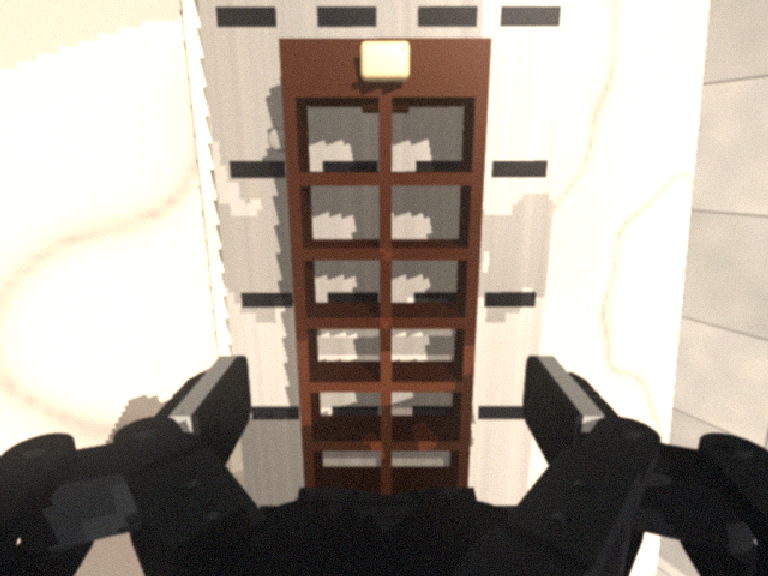

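View pics/s4.png

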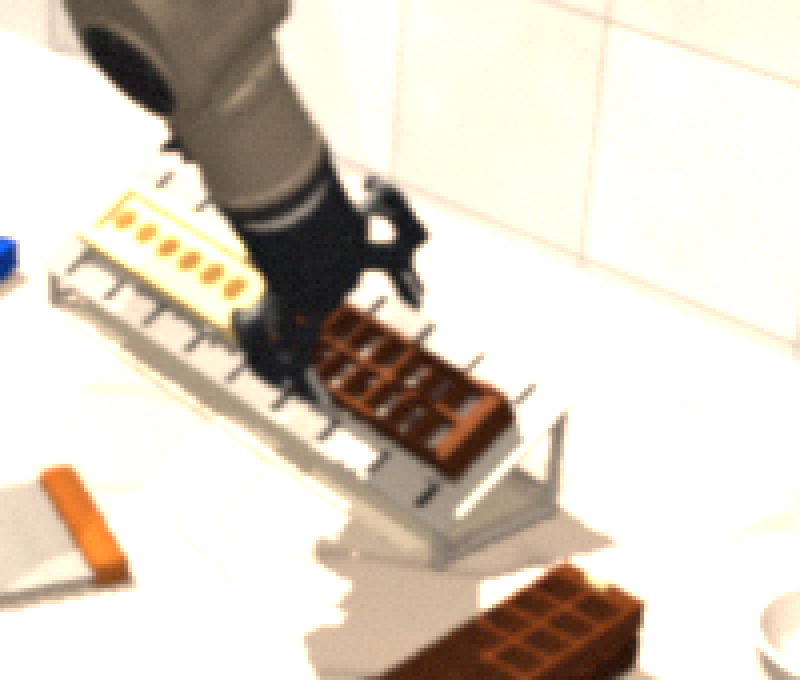

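```bash
cat > tgt.py <<'E'
from h import *
yaw=np.radians(-8.2)
x=np.array([-np.sin(yaw),np.cos(yaw),0]); fw=np.array([np.cos(yaw),np.sin(yaw),0]); n=-.5*fw+np.array([0,0,.866]); up=.866*fw+np.array([0,0,.5])
cen=np.array([.62694,-.01245,.0790]); Rt=np.c_[up,-x,-n]
def rep():
    o=readout.get_obs(); d=o["tcp_pos"]-cen; print("rel cen up/x/n mm",(1e3*np.array([d@up,d@x,d@n])).round(1),"F up/x/n",[round(float(o["contact_force"]@v),1) for v in (up,x,n)],"j",o["joints"].round(3),"w",round(o["grip_width"]*1e3,1),shift(cen,Rt),o["clock"])
E
python3 -c "
from tgt import *
rep()
f=dict(np.load('w4.npz'))
a=lambda X,Y:(X/1.2,Y/1.2)
k=onplane(f,a(386,60),cen+.02*n,n);L0,R0,L1,R1=[onplane(f,a(*u),cen+.013*n,n) for u in ((281,39),(490,39),(303,440),(471,440))]
print(k,np.linalg.norm(L0-R0),np.linalg.norm(L1-R1),k-.093*x-.02*n, ((L0+L1+R0+R1)/4-cen)@up, 'keyw',np.linalg.norm(onplane(f,a(361,60),cen+.02*n,n)-onplane(f,a(410,60),cen+.02*n,n)))
ax=(L0+R0-L1-R1);print(np.degrees(np.arctan2(-ax[0],ax[1])))
f3=dict(np.load('w3.npz'));print(tri(f,a(386,60),f3,(323.4,115.75)))
"
```

```text
rel cen up/x/n mm [-0.2 -1.  17.1] F up/x/n [-0.1, 0.3, -0.3] j [-0.11   0.407 -0.061  2.204  1.419  0.177 -1.676] w 85.4 (array([ 0.2, -1. , 17.1]), array([ 0.06,  0.  , -0.06])) 3.775
[0.6302861  0.0805742  0.09634537] 0.06045157244321941 0.06121705031268081 [ 0.62691937 -0.01290128  0.07902537] 7.639215938674143e-05 keyw 0.013645804131100073
-8.082169842525563
(array([0.6319072 , 0.08095176, 0.09363503]), np.float64(2.8148901261994372e-05))
```

```bash
sed -i 's/^cen=np.array(.*cen=\?//' tgt.py; sed -i 's/^cen=np.array(\[[^]]*\])/cen=np.array([.6285,-.0124,.0763])/' tgt.py; sed -n 4p tgt.py; python3 -m handwheel '0 -0.5 5 0 0 0 85;0 -0.5 10 0 0 0 85;0 -0.5 15 0 0 0 85;0 -0.5 20 0 0 0 85;0 -0.5 24 0 0 0 85;0 -0.5 24 0 0 0 85'
python3 -c "
from tgt import *
rep()"
```

```text
cen=np.array([.6285,-.0124,.0763]); Rt=np.c_[up,-x,-n]
clock: 4.53
tcp_pos: [0.63, -0.0137, 0.0724]
orientation: [2.991, -0.217, 0.8]
contact_force: [-0.3, -0.7, -0.5]
grip_width: 0.085
rel cen up/x/n mm [-0.5 -1.1 -4.2] F up/x/n [-0.5, -0.7, -0.3] j [-0.083  0.462 -0.086  2.184  1.621  0.184 -1.868] w 85.0 (array([ 0.5, -1.1, -4.2]), array([ 0.08,  0.04, -0.07])) 4.525
```

```bash
python3 -m handwheel '0.5 -1 3 0 0 0 85;0.5 -1 6 0 0 0 85;0.5 -1 6 0 0 0 85'
python3 -c "
from tgt import *
rep()
f=grab_frame('wrist');crop(f,0,0,640,480,1.2,'w5.png')"
```

```text
clock: 4.9
tcp_pos: [0.6335, -0.0133, 0.0674]
orientation: [2.991, -0.217, 0.8]
contact_force: [-0.7, -0.2, 0.0]
grip_width: 0.0851
rel cen up/x/n mm [ -0.1  -0.2 -10.3] F up/x/n [-0.6, -0.3, 0.4] j [-0.072  0.477 -0.098  2.177  1.656  0.191 -1.901] w 85.1 (array([  0.1,  -0.1, -10.3]), array([ 0.08,  0.05, -0.07])) 4.9
```

View pics/w5.png

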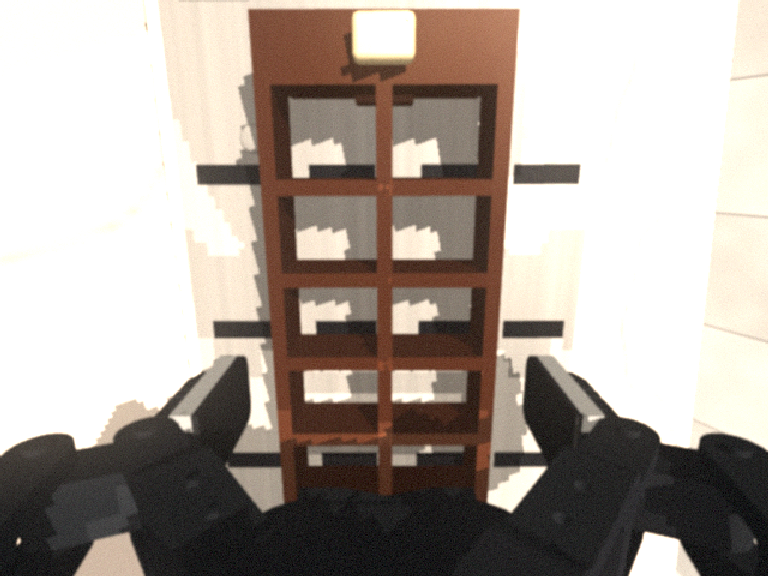

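```bash
python3 -c "
from tgt import *
f=grab_frame('wrist');K,Rm,t=cam(f);o=readout.get_obs();print(Rm@o['tcp_pos']+t, proj(f,o['tcp_pos'])*1.2, Rm@(cen-.013*n)+t,Rm@-n)"
```

```text
[-1.50127796e-04  2.65915986e-02  1.55374737e-01] [[385.50809631 364.45587385]] [-7.78438882e-05  2.56510348e-02  1.58096470e-01] [ 4.26016656e-04 -2.61967169e-01  9.65053895e-01]
```

Tips fully open are about 13 mm behind the TCP, as stated. So I go 8 mm deeper before closing, then check that force stays low.

```bash
python3 -m handwheel '0 0 3 0 0 0 85;0 0 6 0 0 0 85;0 0 8 0 0 0 85;0 0 8 0 0 0 85;0 0 8 0 0 0 74;0 0 8 0 0 0 74;0 0 8 0 0 0 70;0 0 8 0 0 0 70' 40
python3 -c "
from tgt import *
rep()"
```

```text
clock: 6.0
tcp_pos: [0.6374, -0.0138, 0.0607]
orientation: [2.991, -0.217, 0.801]
contact_force: [0.6, 0.5, 0.4]
grip_width: 0.0697
rel cen up/x/n mm [  0.   -0.1 -18. ] F up/x/n [0.6, 0.5, 0.1] j [-0.053  0.495 -0.118  2.169  1.705  0.201 -1.944] w 69.7 (array([ -0. ,  -0.1, -18. ]), array([ 0.08,  0.03, -0.07])) 6.0
```

```bash
python3 -m handwheel '0 0 0 0 0 0 66;0 0 0 0 0 0 60;0 0 0 0 0 0 55;0 0 0 0 0 0 55;0 0 0 0 0 0 55' 50
python3 -c "
from tgt import *
rep();f=grab_frame('wrist');crop(f,0,0,640,480,1.2,'w6.png')"
```

```text
clock: 6.62
tcp_pos: [0.6377, -0.0136, 0.0621]
orientation: [2.99, -0.216, 0.804]
contact_force: [-10.0, 0.7, 16.6]
grip_width: 0.0616
rel cen up/x/n mm [  1.    0.1 -16.9] F up/x/n [-0.3, -0.7, 19.4] j [-0.053  0.492 -0.119  2.17   1.705  0.201 -1.944] w 61.6 (array([ -0.9,   0.1, -16.9]), array([ 0.05, -0.09, -0.06])) 6.625
```

View pics/w6.png

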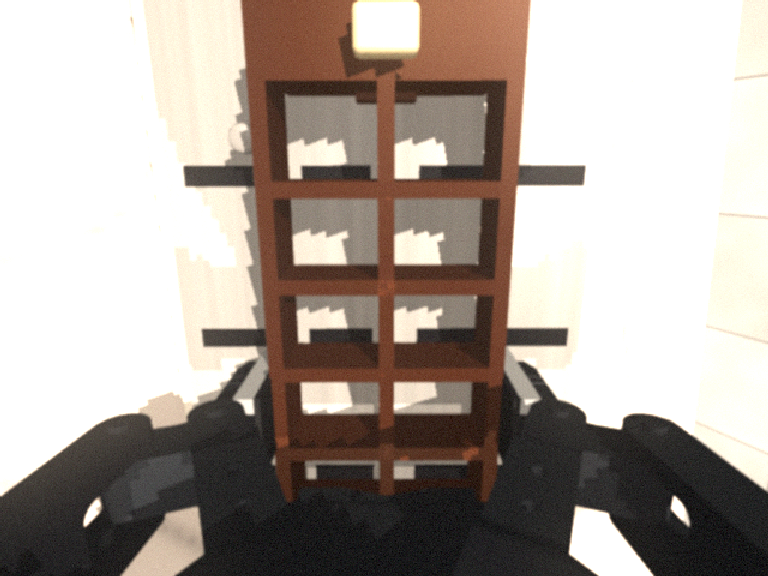

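Gripped at 61.6 mm. The 19 N along the normal shows the tips touching the sheet. I'll lift straight off along the normal.

```bash
python3 -m handwheel '0 0 -2 0 0 0 55;0 0 -5 0 0 0 55;0 0 -10 0 0 0 55;0 0 -18 0 0 0 55;0 0 -28 0 0 0 55;0 0 -40 0 0 0 55;0 0 -52 0 0 0 55;0 0 -60 0 0 0 55;0 0 -60 0 0 0 55;0 0 -60 0 0 0 55' 60
python3 -c "
from tgt import *
rep();f=grab_frame('wrist');crop(f,0,0,640,480,1.2,'w7.png');np.savez('w7.npz',**f);f=grab_frame('side');crop(f,240,90,460,270,3.6,'s7.png')"
```

```text
clock: 7.92
tcp_pos: [0.6077, -0.0095, 0.1124]
orientation: [2.991, -0.217, 0.8]
contact_force: [-0.1, 0.3, -1.4]
grip_width: 0.061
rel cen up/x/n mm [-0.1 -0.1 41.8] F up/x/n [-0.8, 0.3, -1.1] j [-0.059  0.36  -0.131  2.213  1.252  0.213 -1.509] w 61.0 (array([ 0.1, -0.2, 41.8]), array([ 0.09,  0.04, -0.08])) 7.925
```

View pics/w7.png

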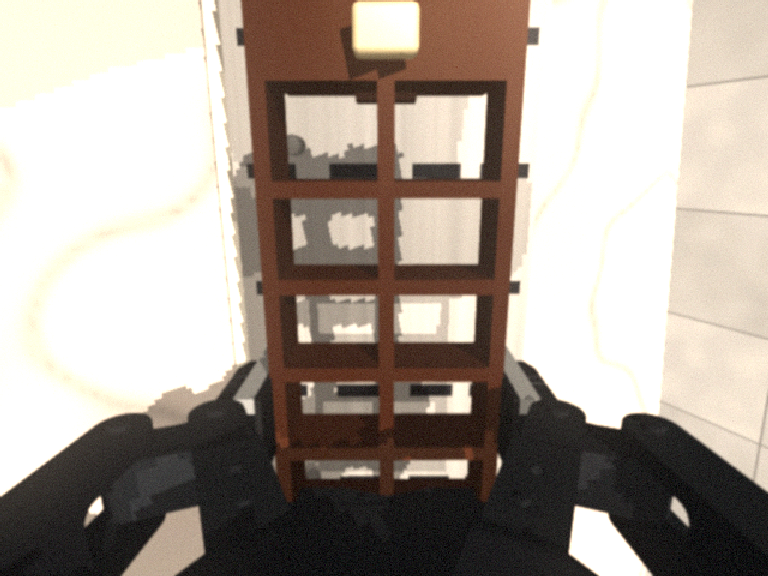

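View pics/s7.png

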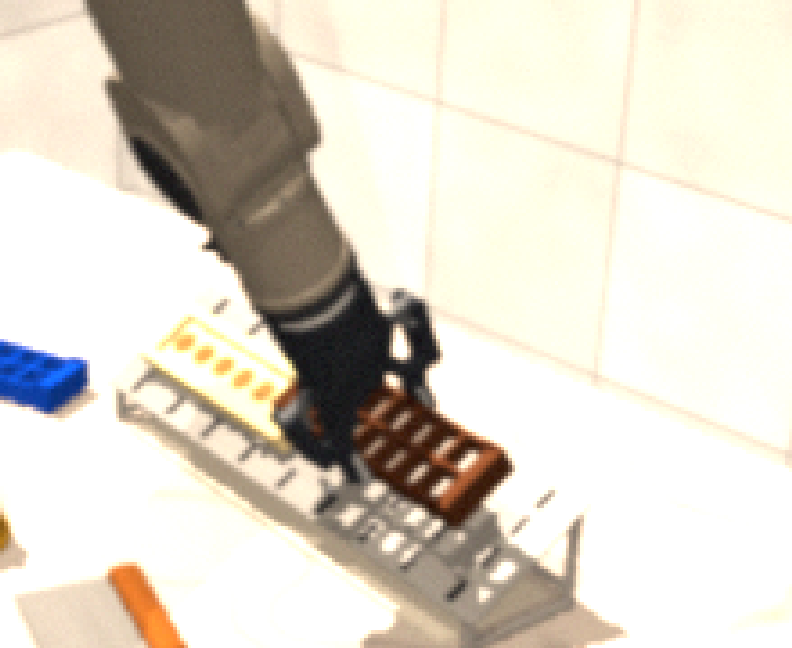

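Lifted clear with no slip visible: the key is at (322,25) in the wrist image, the same as before the lift. Next I'll check the in-hand pose and plan the carry.

```bash
python3 -c "
from tgt import *
f=dict(np.load('w7.npz'))
crop(f,180,0,460,150,2.8,'w7k.png')
o=readout.get_obs();T=o['tcp_pos'];Rc=R.from_rotvec(o['orientation']).as_matrix()
def P(mx,my,mz,c=(0,0,-.0169)): # mould coords -> world, tool x=-my, y=-mx, z=-mz
    return T+Rc@(np.array(c)+np.array([-my,-mx,-mz]))
for nm,q in dict(key=(.093,0,.02),kL=(.093,.007,.02),kR=(.093,-.007,.02),kb=(.088,0,.02),eL=(.1,.031,.013),eR=(.1,-.031,.013),mL=(.05,.031,.013),mR=(.05,-.031,.013)).items(): print(nm,[(proj(f,P(*q,c=(0,0,z)))[0]).round(1) for z in (-.0169,-.019,-.015)])
# stack place
s=np.array([.474,-.2335]);yw=np.radians(-1.44)
xs=np.array([np.cos(yw),np.sin(yw),0]);ys=np.array([-xs[1],xs[0],0])
Rp=np.c_[-ys,-xs,[0,0,-1]];print(np.linalg.det(Rp))
print(shift([.45,-.10,.22],Rp))
"
```

```text
key [array([320.3,  23. ]), array([320.3,  20.6]), array([320.3,  25.1])]
kL [array([292.3,  23. ]), array([291.7,  20.6]), array([292.8,  25.1])]
kR [array([348.4,  23. ]), array([348.9,  20.6]), array([347.8,  25.1])]
kb [array([320.4,  45. ]), array([320.3,  43.1]), array([320.4,  46.6])]
eL [array([202.3,   0.9]), array([199.8,  -1.8]), array([204.4,   3.3])]
eR [array([438.4,   0.8]), array([440.8,  -2. ]), array([436.3,   3.2])]
mL [array([216.1, 190.9]), array([214.1, 192. ]), array([217.7, 190. ])]
mR [array([425.2, 190.8]), array([427. , 191.8]), array([423.5, 189.9])]
0.9999999999999998
(array([ -70.2,  112.4, -164.7]), array([-21.65, -24.48,  81.11]))
```

View pics/w7k.png

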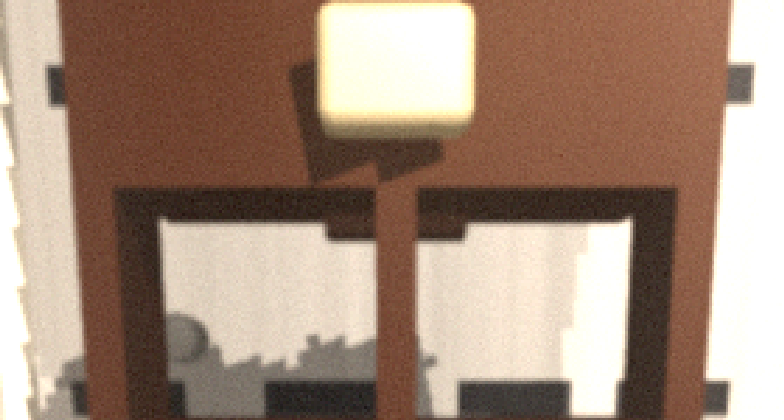

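```bash
python3 -m handwheel '0 0 -20 0 0 0 55;0 0 -45 0 0 0 55;-5 8 -70 -1.7 -2 6 55;-12 18 -90 -4 -4.5 15 55;-20 32 -105 -6.1 -6.9 23 55;-28 45 -118 -8.3 -9.4 31 55;-36 58 -130 -10.4 -11.8 39 55;-44 70 -140 -12.5 -14.2 47 55;-52 83 -150 -14.7 -16.6 55 55;-60 96 -158 -16.8 -19 63 55;-66 106 -163 -19 -21.4 71 55;-70 112 -165 -20.8 -23.5 78 55' 60
python3 -c "
from tgt import *
rep();f=grab_frame('wrist');crop(f,0,0,640,480,1.2,'w8.png')"
```

```text
clock: 9.52
tcp_pos: [0.4498, -0.1002, 0.2206]
orientation: [2.247, -2.193, 0.033]
contact_force: [0.4, 0.4, -1.0]
grip_width: 0.0607
rel cen up/x/n mm [ -70.2 -112.3  207.1] F up/x/n [-0.2, 0.5, -1.0] j [ 0.284  0.138 -0.23   2.058  0.057  0.934 -1.523] w 60.7 (array([ -85.7, -178.8,  145.4]), array([ 20.97,  23.55, -78.35])) 9.525
```

View pics/w8.png

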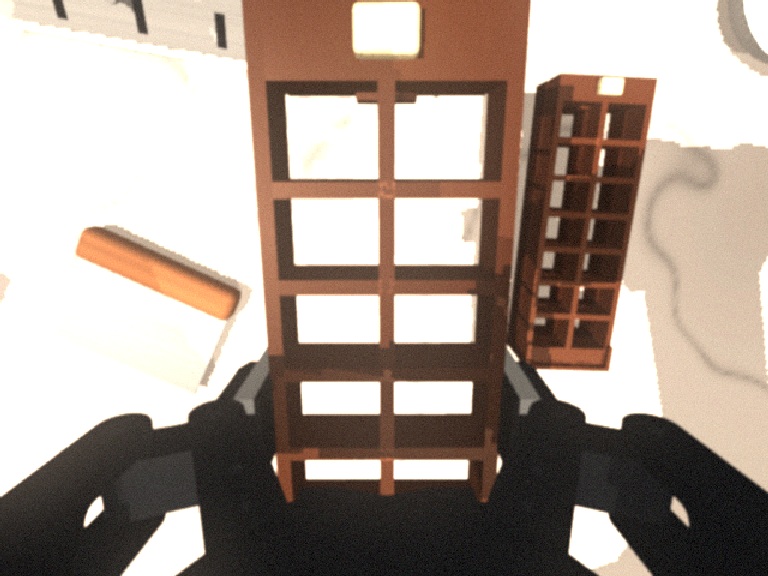

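The wrist view shows the whole stack: its key is at (509,71) and its near end at about (473,300). I'll finish the turn, settle and measure.

```bash
cat > stk.py <<'E'
from h import *
def Rp(yw):
    xs=np.array([np.cos(yw),np.sin(yw),0]);ys=np.array([-xs[1],xs[0],0]); return np.c_[-ys,-xs,[0,0,-1]]
E
python3 -c "
from stk import *
print(shift([.45,-.10,.22],Rp(np.radians(-1.44))))"
```

```text
(array([-1.6, -0.3,  0.4]), array([-0.75, -0.86,  2.46]))
```

```bash
python3 -m handwheel '-1 0 0 -0.75 -0.86 2.46 55;-1 0 0 -0.75 -0.86 2.46 55;-1 0 0 -0.75 -0.86 2.46 55;-1 0 0 -0.75 -0.86 2.46 55' 60
python3 -c "
from stk import *
f=grab_frame('wrist');np.savez('w9.npz',**f);o=readout.get_obs();print(o)
print(shift(o['tcp_pos'],Rp(np.radians(-1.44))))
crop(f,420,40,560,190,5,'w9a.png');crop(f,420,180,560,330,5,'w9b.png');crop(f,180,0,460,150,2.8,'w9k.png')"
```

```text
clock: 10.07
tcp_pos: [0.45, -0.0982, 0.2207]
orientation: [-2.207, 2.235, -0.005]
contact_force: [-0.1, 0.2, -1.9]
grip_width: 0.0611
{'clock': 10.125, 'joints': array([ 0.28548379,  0.1453388 , -0.22642875,  2.04929754,  0.04206669,
        0.94827337, -1.54658489]), 'qvel': array([ 1.92207743e-03,  4.04096969e-04,  3.05645894e-03, -5.63088409e-06,
       -6.33153019e-04,  2.43571081e-03, -1.01832162e-03]), 'tau': array([-2.36642867e-02, -3.61299133e+01, -5.46338707e-01, -2.62276357e+01,
        2.00758839e-02, -1.40138943e-02,  3.77658173e-03]), 'tcp_pos': array([ 0.449988  , -0.09829989,  0.22064879]), 'orientation': array([-2.20685296,  2.2350714 , -0.00496105]), 'contact_force': array([ 0.3281909 ,  0.29275983, -1.45430045]), 'moment': array([-0.02179953, -0.00477711, -0.04526456]), 'grip_width': 0.06098556474821349}
(array([0., 0., 0.]), array([-0.15, -0.1 ,  0.71]))
```

View pics/w9a.png

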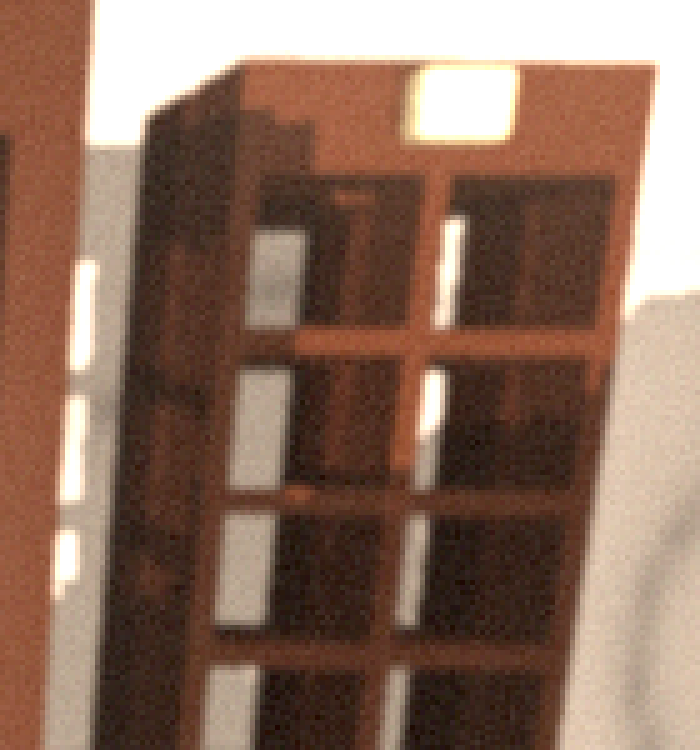

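View pics/w9b.png

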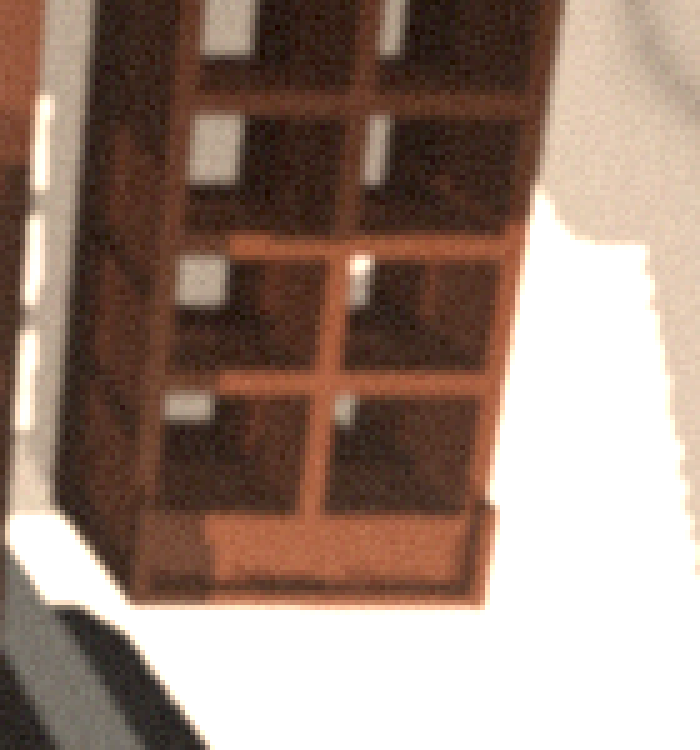

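View pics/w9k.png

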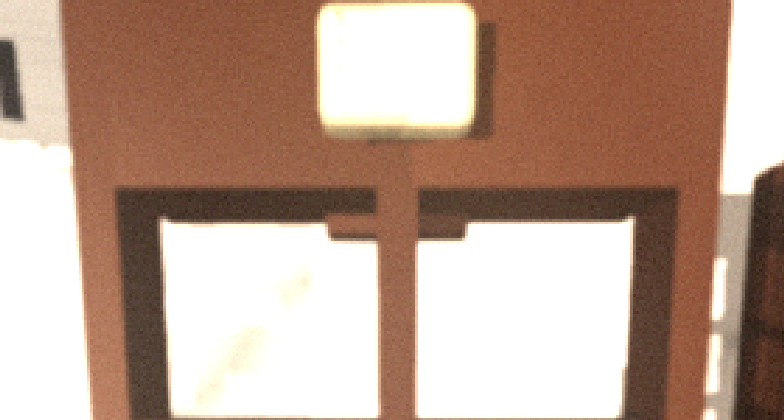

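```bash
python3 -c "
from stk import *
f=dict(np.load('w9.npz'))
a=lambda X,Y:(420+X/5,40+Y/5); b=lambda X,Y:(420+X/5,180+Y/5)
k=onz(f,a(466.5,102),.059); kw=np.linalg.norm(onz(f,a(415,102),.059)-onz(f,a(518,102),.059))
L0,R0,R1,L1=[onz(f,u,.052) for u in (a(242,62),a(656,65),b(491,480),b(146,480))]
r0,r1=onz(f,a(436,180),.052),onz(f,b(313,500),.052)
print('key',k,kw);print(L0,R0,np.linalg.norm(L0-R0),np.linalg.norm(L1-R1))
for p,q in ((L0,L1),(R0,R1),(r0,r1),((L0+R0)/2,(L1+R1)/2)): d=p-q;print('yaw',np.degrees(np.arctan2(d[1],d[0])),np.linalg.norm(d))
d=R0-L0;print('yaw end',np.degrees(np.arctan2(d[0],-d[1])))
lip=onz(f,b(309,601),.056);print('lip end',lip, 'to end',np.linalg.norm((L0+R0)/2-lip))
t=grab_frame('top');s=grab_frame('side')
crop(t,395,205,455,305,6,'t9.png');crop(s,330,250,440,340,7,'s9.png')
o=readout.get_obs();T=o['tcp_pos'];Rc=R.from_rotvec(o['orientation']).as_matrix()
hk=T+Rc@np.array([0,-.093,-.0369]); print('held key kin',hk,'pix',proj(f,hk)); m=onz(f,(321.7,22),hk[2]);print('held key cam',m, 'diff mm',(m-hk)*1e3)
"
```

```text
key [ 0.56698729 -0.24000895  0.059     ] 0.015096642275602055
[ 0.57407978 -0.20911811  0.052     ] [ 0.57291123 -0.27093684  0.052     ] 0.0618297702244468 0.05972952235058339
yaw -0.40162105590821345 0.1773295362166961
yaw -1.0806223084321156 0.17693579902145157
yaw -0.9624140804820345 0.16466037730505761
yaw -0.7407443503356843 0.17712955803176603
yaw end -1.082923866887806
lip end [ 0.37552623 -0.23647361  0.056     ] to end 0.1980415705129903
held key kin [ 0.54291285 -0.09959441  0.25785737] pix [[323.31430629  21.93234615]]
held key cam [ 0.54290262 -0.09919242  0.25785737] diff mm [-0.0102291   0.40199047  0.        ]
```

View pics/t9.png

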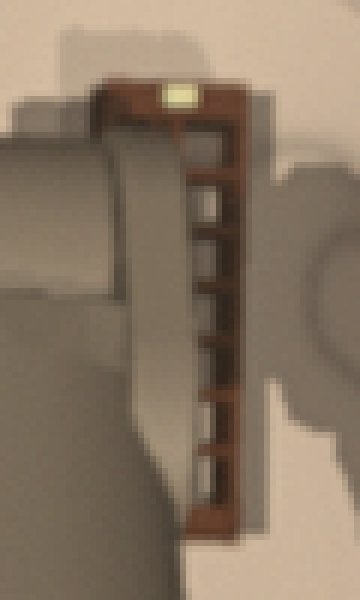

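View pics/s9.png

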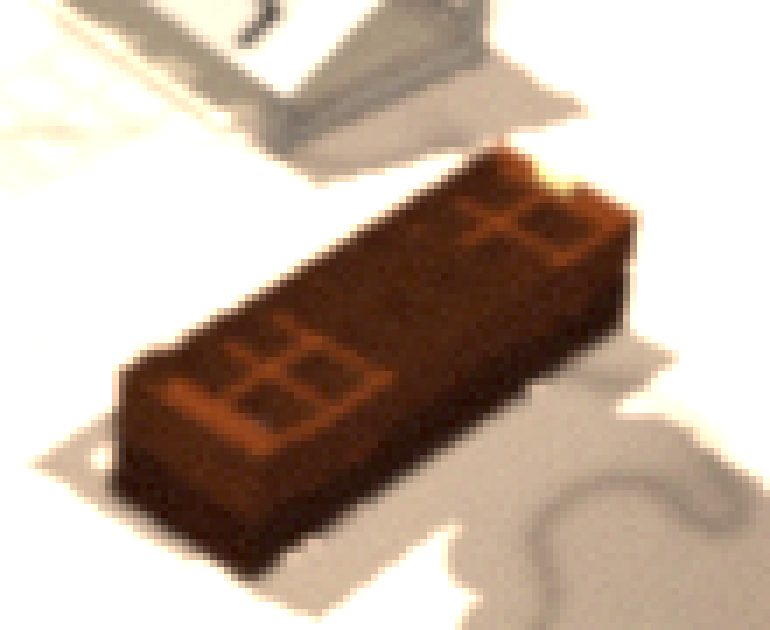

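```bash
python3 -c "
from stk import *
print(shift([.474,-.150,.092],Rp(np.radians(-1.0))))"
```

```text
(array([ 51. , -24.3, 128.9]), array([-0.16, -0.1 ,  0.24]))
```

```bash
python3 -m handwheel '6 -3 15 0 0 0 55;12 -6 30 0 0 0 55;19 -9 50 -0.1 -0.1 0.1 55;26 -12 70 -0.16 -0.1 0.24 55;34 -16 90 -0.16 -0.1 0.24 55;43 -20 108 -0.16 -0.1 0.24 55;51 -24.3 120 -0.16 -0.1 0.24 55;51 -24.3 127 -0.16 -0.1 0.24 55;51 -24.3 129 -0.16 -0.1 0.24 55;51 -24.3 129 -0.16 -0.1 0.24 55;51 -24.3 129 -0.16 -0.1 0.24 55' 60
python3 -c "
from stk import *
f=grab_frame('wrist');np.savez('w10.npz',**f);o=readout.get_obs();print(o['clock'],o['joints'],o['contact_force'],shift([.474,-.150,.092],Rp(np.radians(-1.0))))
crop(f,0,0,640,480,1.2,'w10.png');crop(f,430,0,640,150,3.8,'w10a.png');crop(f,430,150,640,330,3.8,'w10b.png')"
```

```text
clock: 11.6
tcp_pos: [0.4743, -0.1499, 0.0923]
orientation: [-2.201, 2.24, -0.001]
contact_force: [0.2, -0.2, -2.3]
grip_width: 0.061
11.65 [ 0.32830611  0.38594874 -0.17746299  2.08444795  0.10597296  0.6786609
 -1.50733491] [ 0.12328785  0.46496547 -1.8289408 ] (array([0. , 0.3, 0.3]), array([-0.04, -0.  , -0.01]))
```

View pics/w10.png

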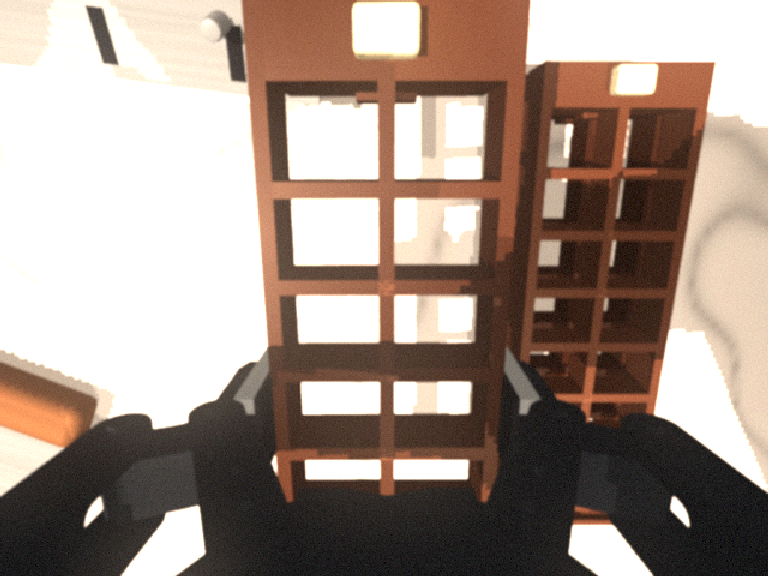

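View pics/w10a.png

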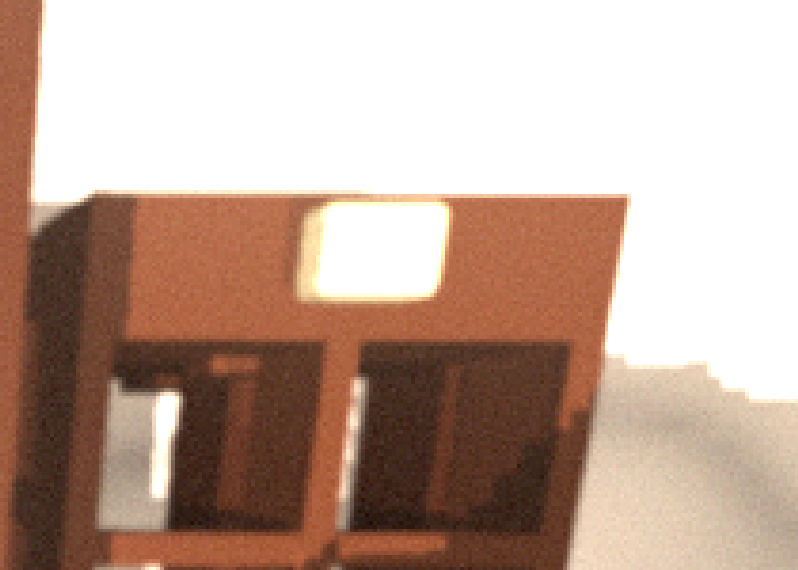

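View pics/w10b.png

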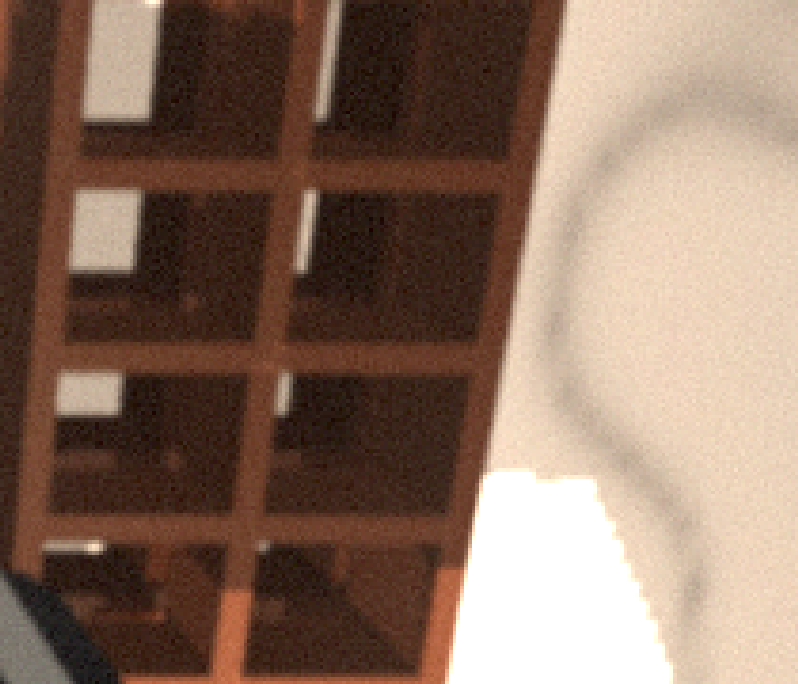

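```bash
python3 -c "
from stk import *
f=dict(np.load('w10.npz'))
a=lambda X,Y:(430+X/3.8,Y/3.8); b=lambda X,Y:(430+X/3.8,150+Y/3.8)
k=onz(f,a(382,249),.059); kw=np.linalg.norm(onz(f,a(320,249),.059)-onz(f,a(443,249),.059))
L0,R0,R1,L1=[onz(f,u,.052) for u in (a(95,195),a(628,197),b(461,560),b(16,560))]
print('key',k,kw);print(L0,R0,np.linalg.norm(L0-R0),np.linalg.norm(L1-R1),'end from key',((L0+R0)/2-k)*1e3)
for p,q in ((L0,L1),(R0,R1),((L0+R0)/2,(L1+R1)/2)): d=p-q;print('yaw',np.degrees(np.arctan2(d[1],d[0])),np.linalg.norm(d))
d=R0-L0;print('yaw end',np.degrees(np.arctan2(d[0],-d[1])))
print('mid near', (L1+R1)/2)
o=readout.get_obs();T=o['tcp_pos'];Rc=R.from_rotvec(o['orientation']).as_matrix()
hk=T+Rc@np.array([0,-.093,-.0369]); m=onz(f,(321.7,22),hk[2]);print('held key kin',hk,'cam',m, 'diff mm',(m-hk)*1e3)
"
```

```text
key [ 0.56700204 -0.2401223   0.059     ] 0.013746906051582568
[ 0.57441077 -0.20988117  0.052     ] [ 0.57311348 -0.27129438  0.052     ] 0.061426913910125086 0.06051666161016485 end from key [ 6.7600882  -0.46547206 -7.        ]
yaw -1.09350021534312 0.11649637049069449
yaw -1.5421893232102484 0.11623973586695192
yaw -1.3175973866280533 0.11636716113028084
yaw end -1.2101342457552968
mid near [ 0.45742574 -0.23791198  0.052     ]
held key kin [ 0.56722918 -0.15160505  0.1292981 ] cam [ 0.5672823 -0.1514459  0.1292981] diff mm [0.05312006 0.15914634 0.        ]
```

```bash
python3 -c "
from stk import *
f9=dict(np.load('w9.npz'));f=dict(np.load('w10.npz'))
a=lambda X,Y:(430+X/3.8,Y/3.8);c=lambda X,Y:(420+X/5,40+Y/5)
print(tri(f9,c(466.5,102),f,a(382,249)))
print(tri(f9,c(242,62),f,a(95,195)),tri(f9,c(656,65),f,a(628,197)))
print(shift([.474,-.2382+.03,.092],Rp(np.radians(-1.2))))
"
```

```text
(array([ 0.56665876, -0.23905055,  0.06109823]), np.float64(5.3099282619981516e-05))
(array([ 0.57846781, -0.21711392,  0.02940604]), np.float64(0.000304876628382564)) (array([ 0.57244376, -0.26922389,  0.05513338]), np.float64(0.00021234183274179325))
(array([58.2, -0.8,  0.3]), array([-0.04, -0.  ,  0.19]))
```

```bash
python3 -c "
from stk import *
print(shift([.474,-.2381,.075],Rp(np.radians(-1.2))))"
python3 -m handwheel '12 0 0 0 0 0.1 55;26 -0.5 0 0 0 0.19 55;40 -0.8 0 0 0 0.19 55;54 -1 0 0 0 0.19 55;68 -1 0 0 0 0.19 55;80 -1.2 0 0 0 0.19 55;88 -1.4 0 0 0 0.19 55;88 -1.4 5 0 0 0.19 55;88 -1.4 10 0 0 0.19 55;88 -1.4 16 0 0 0.19 55;88 -1.4 16 0 0 0.19 55;88 -1.4 16 0 0 0.19 55' 60
python3 -c "
from stk import *
o=readout.get_obs();print(o['contact_force'],o['moment'],o['clock'],shift([.474,-.2381,.075],Rp(np.radians(-1.2))))
s=grab_frame('side');crop(s,330,220,440,340,5,'s11.png')
s=grab_frame('wrist');crop(s,0,0,640,480,1.2,'w11.png')"
```

```text
(array([88.1, -1.3, 17.3]), array([-0.04, -0.  ,  0.19]))
clock: 13.15
tcp_pos: [0.4739, -0.2379, 0.0758]
orientation: [2.198, -2.244, -0.0]
contact_force: [0.5, 0.0, -0.8]
grip_width: 0.0612
[ 0.4992578   0.03168212 -0.81389429] [-0.0202706  -0.01287049 -0.0107151 ] 13.15 (array([ 0.2, -0.1,  0.8]), array([0.01, 0.01, 0.  ]))
```

View pics/s11.png

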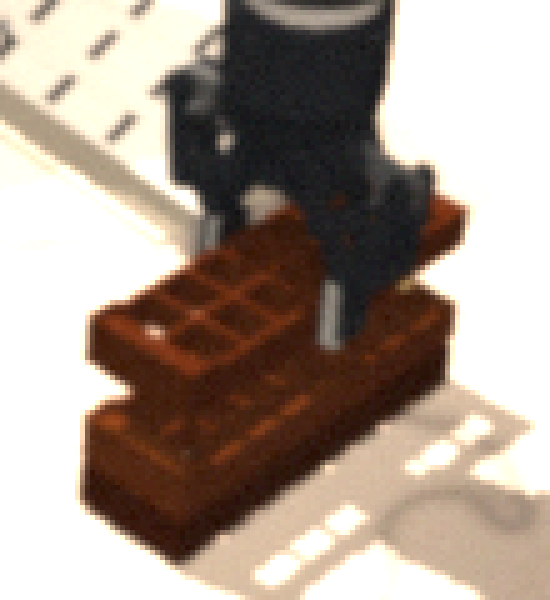

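View pics/w11.png

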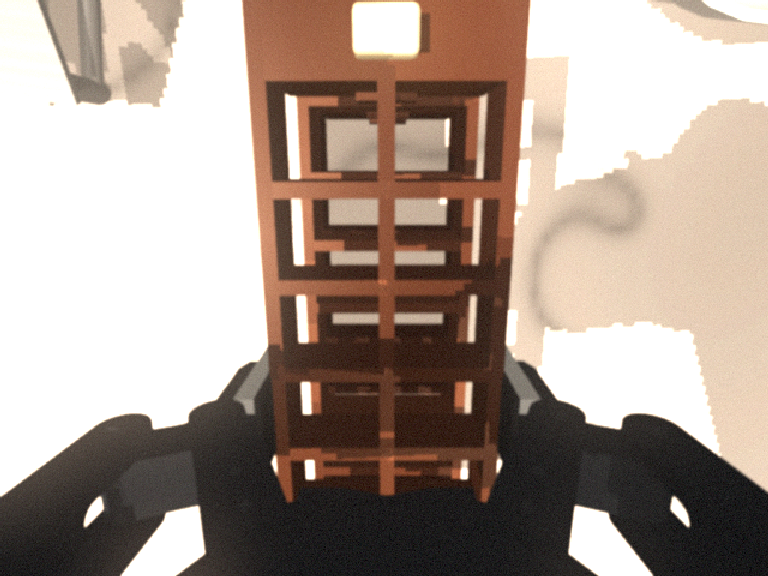

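The stack shows through the held mould's cells at columns of about 299 to 474 in this 1.2x picture, centred on the held rib. An enlarged crop will let me check that.

```bash
python3 -c "
from stk import *
f=grab_frame('wrist');np.savez('w12.npz',**f);crop(f,210,60,440,230,3.4,'w12a.png');crop(f,210,225,440,420,3.4,'w12b.png')"
```

```text
(no output)
```

View pics/w12a.png

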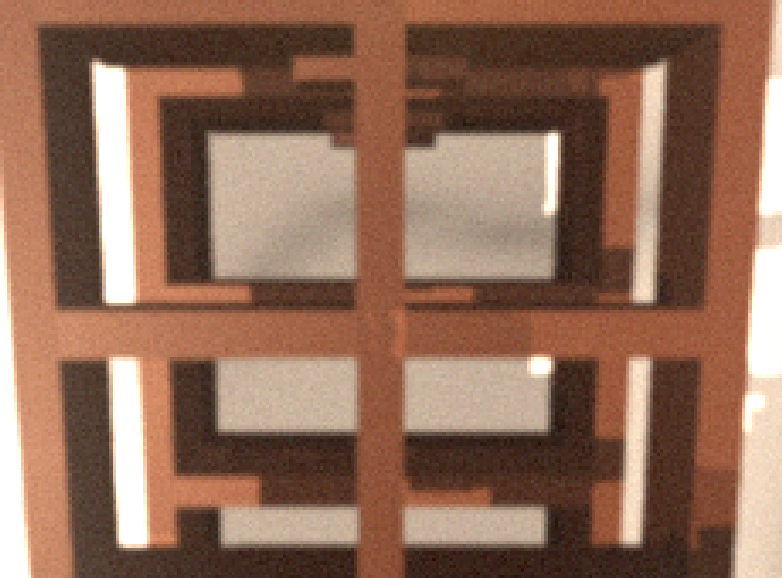

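View pics/w12b.png

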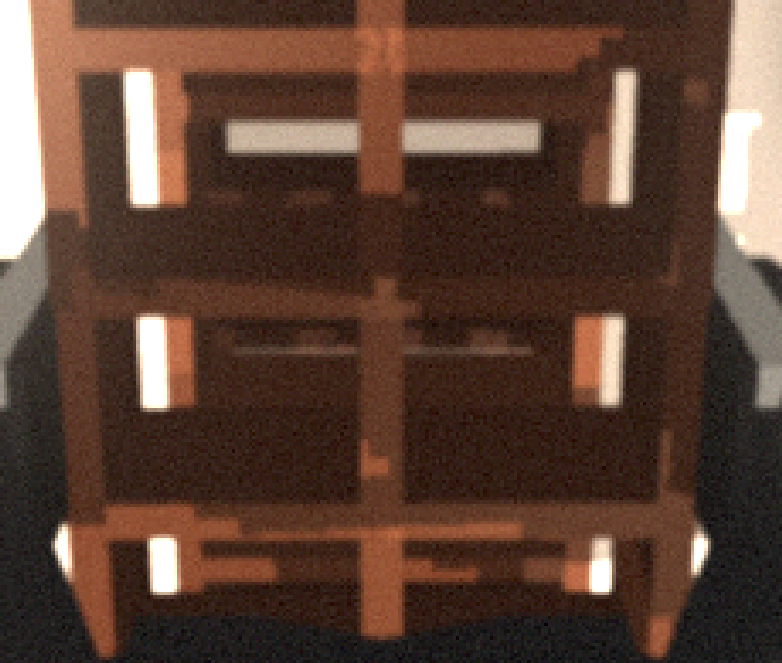

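```bash
python3 -c "
from stk import *
f=dict(np.load('w12.npz'));o=readout.get_obs();zt=o['tcp_pos'][2]+.0039+.026
a=lambda Y:(321.7,60+Y/3.4)
h=[onz(f,a(y),zt)[0] for y in (25,308,357,548)]; s=[onz(f,a(y),.052)[0] for y in (97,283,475)]
print(np.array(h).round(4),np.array(s).round(4),o['tcp_pos'])
print(shift([.474,-.2384,.062],Rp(np.radians(-1.2))))
"
```

```text
[0.5576 0.5354 0.5313 0.5146] [0.558  0.5363 0.5122] [ 0.47396548 -0.23814072  0.07598158]
(array([ 0.3, -0. , 14. ]), array([-0.01, -0.  , -0.01]))
```

Columns: the stack sits about 0.5 mm to the right of the held mould. Rows: it sits about 0.4 mm forward. I'll trim by those amounts and lower in small steps.

```bash
python3 -m handwheel '0.5 -0.3 3 0 0 0 55;0.5 -0.3 7 0 0 0 55;0.5 -0.3 11 0 0 0 55;0.5 -0.3 14 0 0 0 55;0.5 -0.3 16 0 0 0 55;0.5 -0.3 17 0 0 0 55;0.5 -0.3 18 0 0 0 55;0.5 -0.3 18 0 0 0 55' 60
python3 -c "
from stk import *
o=readout.get_obs();print(o['contact_force'],o['moment'],o['clock'],o['tcp_pos'])
f=grab_frame('wrist');crop(f,210,60,440,230,3.4,'w13a.png')"
```

```text
clock: 14.3
tcp_pos: [0.4741, -0.2386, 0.0578]
orientation: [2.198, -2.245, -0.0]
contact_force: [-0.6, -0.6, -2.2]
grip_width: 0.0612
[-0.57633017 -0.59208127 -2.24357337] [ 0.0384207   0.01556641 -0.00478126] 14.3 [ 0.47408657 -0.23861122  0.05779   ]
```

View pics/w13a.png

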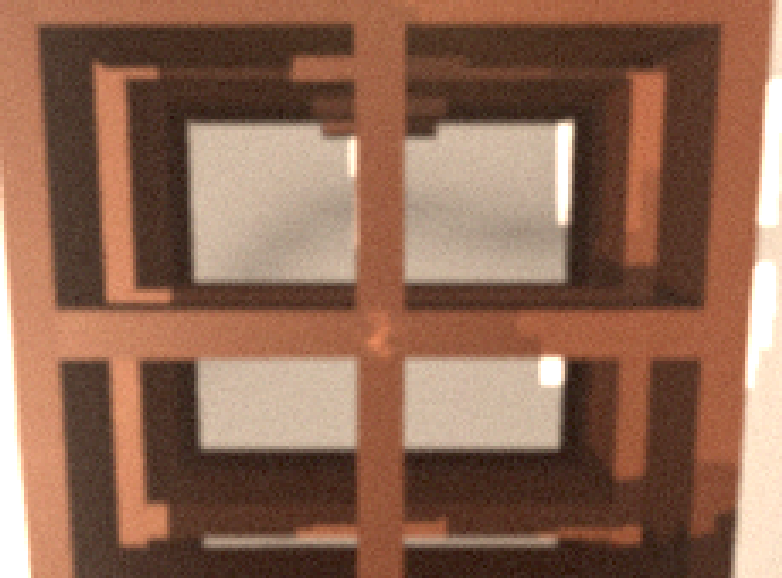

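Aligned: the stack's inner wall edges at 130 and 628 are centred at 379, and the held rib is at 380. I'll continue slowly.

```bash
python3 -m handwheel '0 0 1 0 0 0 55;0 0 2 0 0 0 55;0 0 3 0 0 0 55;0 0 3.5 0 0 0 55;0 0 4 0 0 0 55' 60
python3 -m handwheel '0 0 0.5 0 0 0 55;0 0 1 0 0 0 55;0 0 1 0 0 0 55' 60
python3 -m handwheel '0 0 0.5 0 0 0 55;0 0 1 0 0 0 55;0 0 1 0 0 0 55' 60
```

```text
clock: 14.98
tcp_pos: [0.4741, -0.2386, 0.0537]
orientation: [2.198, -2.245, -0.0]
contact_force: [1.3, 0.2, -1.6]
grip_width: 0.0612
clock: 15.35
tcp_pos: [0.474, -0.2386, 0.0527]
orientation: [2.198, -2.245, -0.001]
contact_force: [-0.5, 1.0, -1.3]
grip_width: 0.0612
clock: 15.72
tcp_pos: [0.474, -0.2386, 0.0517]
orientation: [2.198, -2.245, -0.0]
contact_force: [-0.3, -0.1, -1.8]
grip_width: 0.0608
```

The underside is now at about 55.6 mm, below the key top at 59 mm, with no contact force. So the notch is over the key.

```bash
python3 -m handwheel '0 0 0.5 0 0 0 55;0 0 1 0 0 0 55;0 0 1 0 0 0 55' 60
python3 -m handwheel '0 0 0.5 0 0 0 55;0 0 1 0 0 0 55;0 0 1 0 0 0 55' 60
python3 -m handwheel '0 0 0.5 0 0 0 55;0 0 1 0 0 0 55;0 0 1 0 0 0 55' 60
```

```text
clock: 16.1
tcp_pos: [0.474, -0.2386, 0.0507]
orientation: [2.198, -2.245, -0.001]
contact_force: [1.4, -0.5, -1.9]
grip_width: 0.0609
clock: 16.48
tcp_pos: [0.474, -0.2386, 0.0497]
orientation: [2.198, -2.245, -0.0]
contact_force: [0.1, 1.2, -1.5]
grip_width: 0.061
clock: 16.85
tcp_pos: [0.474, -0.2386, 0.0487]
orientation: [2.198, -2.245, -0.001]
contact_force: [-0.7, -0.2, -1.8]
grip_width: 0.0611
```

```bash
python3 -m handwheel '0 0 0.5 0 0 0 55;0 0 0.5 0 0 0 55' 60
python3 -m handwheel '0 0 0.5 0 0 0 55;0 0 0.5 0 0 0 55' 60
python3 -m handwheel '0 0 0.5 0 0 0 55;0 0 0.5 0 0 0 55' 60
```

```text
clock: 17.1
tcp_pos: [0.474, -0.2386, 0.0482]
orientation: [2.198, -2.245, -0.001]
contact_force: [0.6, -0.1, -0.8]
grip_width: 0.061
clock: 17.35
tcp_pos: [0.474, -0.2386, 0.0477]
orientation: [2.198, -2.245, -0.001]
contact_force: [0.2, 0.4, -1.4]
grip_width: 0.061
clock: 17.6
tcp_pos: [0.474, -0.2386, 0.0472]
orientation: [2.198, -2.245, -0.001]
contact_force: [-0.2, 0.4, -1.1]
grip_width: 0.0611
```

```bash
python3 -m handwheel '0 0 0.5 0 0 0 55;0 0 0.5 0 0 0 55' 60
python3 -m handwheel '0 0 0.5 0 0 0 55;0 0 0.5 0 0 0 55' 60
python3 -c "
from stk import *
s=grab_frame('side');crop(s,330,220,440,340,5,'s14.png');print(readout.get_obs()['moment'])"
```

```text
clock: 17.85
tcp_pos: [0.4741, -0.2386, 0.0468]
orientation: [2.198, -2.245, -0.0]
contact_force: [-0.9, -0.4, -0.5]
grip_width: 0.0608
clock: 18.1
tcp_pos: [0.4741, -0.2387, 0.0467]
orientation: [2.198, -2.245, -0.0]
contact_force: [-1.7, 1.7, 5.6]
grip_width: 0.0612
[ 0.05512043  0.4872702  -0.03579378]
```

View pics/s14.png

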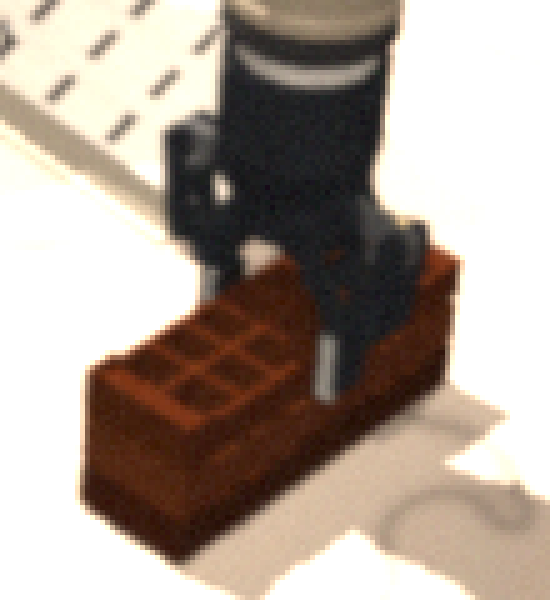

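Contact at 7 N, and the moment places it at the heel end. The TCP is at the fully-home height or lower, so the heel is not up on the lip. One more 0.5 mm will bring the key end down too.

```bash
python3 -m handwheel '0 0 0.3 0 0 0 55;0 0 0.5 0 0 0 55;0 0 0.5 0 0 0 55' 60
python3 -c "
from stk import *
o=readout.get_obs();print(o['moment'],o['contact_force'])"
```

```text
clock: 18.52
tcp_pos: [0.4741, -0.2387, 0.0466]
orientation: [2.198, -2.245, 0.0]
contact_force: [-2.7, 1.2, 11.6]
grip_width: 0.0608
[ 0.17317424  0.84328058 -0.01318773] [-2.65851715  1.23044364 11.63636858]
```

```bash
for i in 1; do python3 -m handwheel '0 0 0 -0.15 0 0 55;0 0 0 -0.3 0 0 55;0 0 0 -0.3 0 0 55' 60; done
python3 -c "
from stk import *
o=readout.get_obs();print(o['moment'],o['contact_force'],shift(o['tcp_pos'],Rp(np.radians(-1.2))))"
```

```text
clock: 18.9
tcp_pos: [0.474, -0.2387, 0.0467]
orientation: [2.195, -2.242, -0.006]
contact_force: [-4.7, 1.7, 11.1]
grip_width: 0.0613
[0.24810438 0.68982953 0.06759324] [-4.68904711  1.66142852 11.12437158] (array([0., 0., 0.]), array([ 0.31, -0.01, -0.02]))
```

```bash
python3 -m handwheel '0 0.4 0 0 0 0 55;0 0.4 -0.3 0.15 0 0 55;0 0.4 -0.3 0.15 0 0 55' 30
python3 -c "
from stk import *
o=readout.get_obs();print(o['moment'],o['contact_force'],shift(o['tcp_pos'],Rp(np.radians(-1.2))))"
```

```text
clock: 19.27
tcp_pos: [0.4741, -0.2387, 0.0467]
orientation: [2.197, -2.244, -0.002]
contact_force: [-1.4, 0.5, 7.2]
grip_width: 0.0611
[ 0.10723261  0.3337235  -0.03431396] [-1.39983685  0.52633886  7.17432113] (array([0., 0., 0.]), array([ 0.11, -0.01, -0.02]))
```

```bash
python3 -m handwheel '0 0 0 0 0 0 62;0 0 0 0 0 0 64;0 0 0 0 0 0 68;0 0 0 0 0 0 74;0 0 0 0 0 0 80;0 0 0 0 0 0 80'
python3 -c "
from stk import *
o=readout.get_obs();print(o['moment'],o['contact_force'],o['tcp_pos'])
f=grab_frame('wrist');crop(f,0,0,640,480,1.2,'w15.png')
s=grab_frame('side');crop(s,330,220,440,340,5,'s15.png')"
```

```text
clock: 20.02
tcp_pos: [0.4737, -0.2386, 0.0461]
orientation: [2.196, -2.244, -0.003]
contact_force: [-0.8, -0.4, -0.5]
grip_width: 0.08
[ 0.02577798 -0.02505362  0.02925626] [-0.75994524 -0.40022552 -0.46872611] [ 0.47367618 -0.23857938  0.04606242]
```

View pics/w15.png

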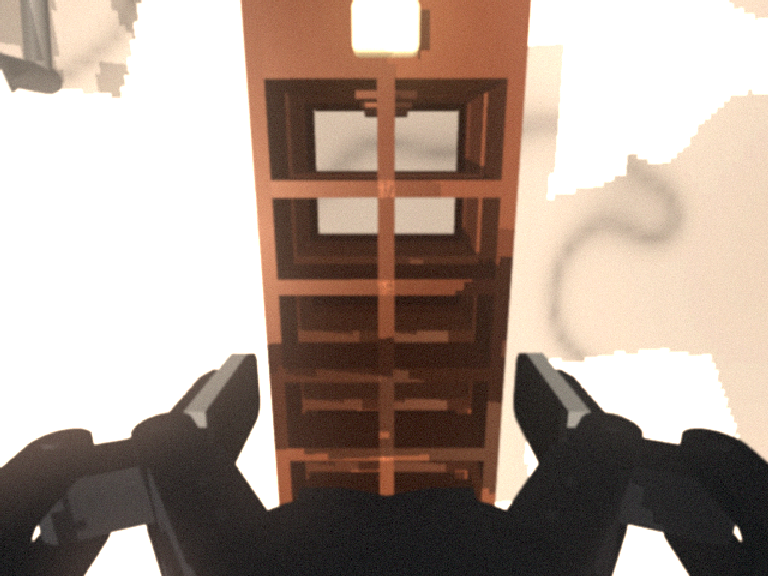

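View pics/s15.png

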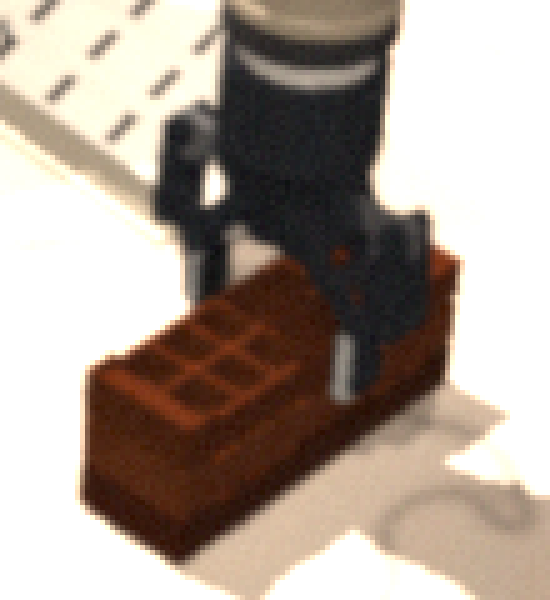

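Released, with the wrist force at zero. I'll retreat straight up and check the seating.

```bash
python3 -m handwheel '0 0 -3 0 0 0 85;0 0 -8 0 0 0 85;0 0 -16 0 0 0 85;0 0 -28 0 0 0 85;0 0 -45 0 0 0 85;0 0 -65 0 0 0 85;0 0 -90 0 0 0 85;0 0 -110 0 0 0 85;0 0 -125 0 0 0 85;0 0 -125 0 0 0 85;0 0 -125 0 0 0 85'
python3 -c "
from stk import *
f=grab_frame('wrist');np.savez('w16.npz',**f);crop(f,0,0,640,480,1.2,'w16.png')
s=grab_frame('side');np.savez('s16.npz',**s);crop(s,330,230,440,340,6.5,'s16.png')"
```

```text
clock: 21.5
tcp_pos: [0.4736, -0.2385, 0.1706]
orientation: [2.196, -2.243, -0.005]
contact_force: [-0.1, 0.2, 1.1]
grip_width: 0.085
```

View pics/w16.png

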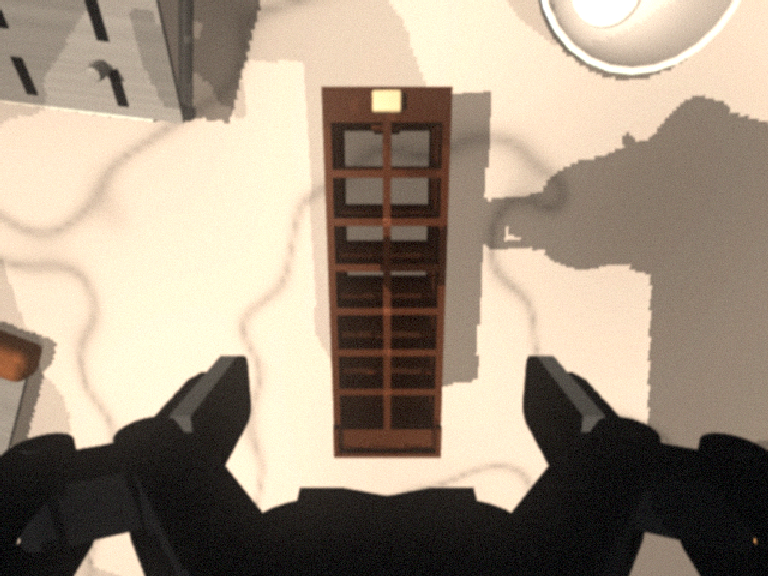

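View pics/s16.png

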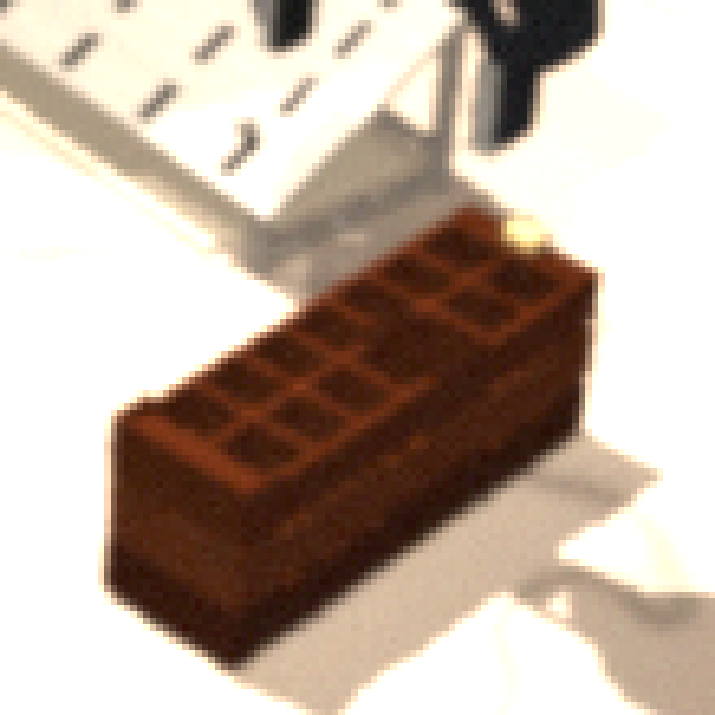

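```bash
python3 -c "
from stk import *
s=dict(np.load('s16.npz'));f=dict(np.load('w16.npz'))
S=lambda X,Y:(330+X/6.5,230+Y/6.5)
W=lambda X,Y:(X/1.2,Y/1.2)
for n,a,b in (('key .085',(525,230),(386.5,101)),('far-y .078',(600,270),(452,88)),('lip-y .082',(240,488),(441,457)),('lip+y .082',(118,410),(335,457))): print(n,tri(s,S(*a),f,W(*b)))
# wrist-only: width scale at both ends
d=lambda p,q,z:np.linalg.norm(onz(f,W(*p),z)-onz(f,W(*q),z))
for dz in (-.004,0,.004): print(dz,'far',d((322,88),(452,88),.078+dz),'near lip',d((334,456),(441,456),.082+dz), 'len', onz(f,W(387,88),.078)[0]-onz(f,W(387,456),.082)[0])
crop(f,250,50,400,230,4,'w16a.png');crop(f,250,220,400,400,4,'w16b.png')
"
```

```text
key .085 (array([ 0.56675803, -0.24115535,  0.08491216]), np.float64(0.0019309134079008793))
far-y .078 (array([ 0.5723517 , -0.27196141,  0.07934216]), np.float64(0.0014103112105366671))
lip-y .082 (array([ 0.37378838, -0.26712112,  0.08416602]), np.float64(0.0014811086931803222))
lip+y .082 (array([ 0.37657294, -0.20789222,  0.08471207]), np.float64(0.00238998174937875))
-0.004 far 0.06276844323369282 near lip 0.06322753660733162 len 0.19878582905145176
0 far 0.06172005966447716 near lip 0.06215354687269014 len 0.19878582905145176
0.004 far 0.060671676095261466 near lip 0.06107955713804863 len 0.19878582905145176
```

View pics/w16a.png

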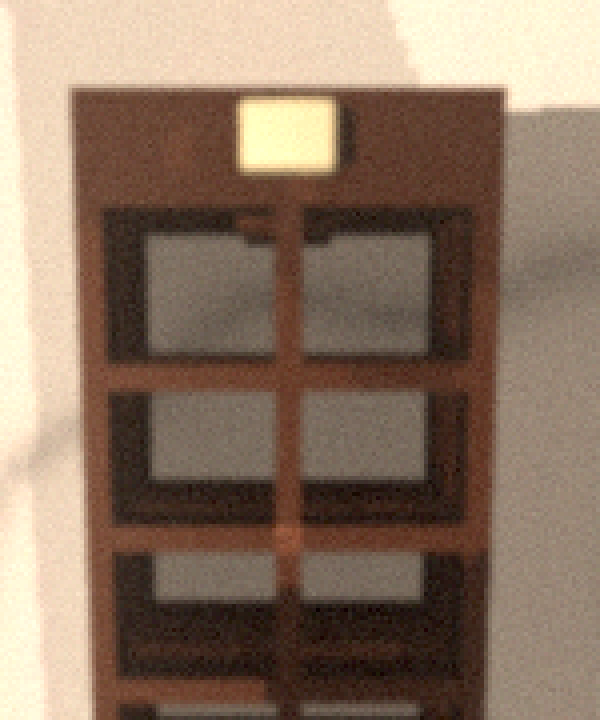

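View pics/w16b.png

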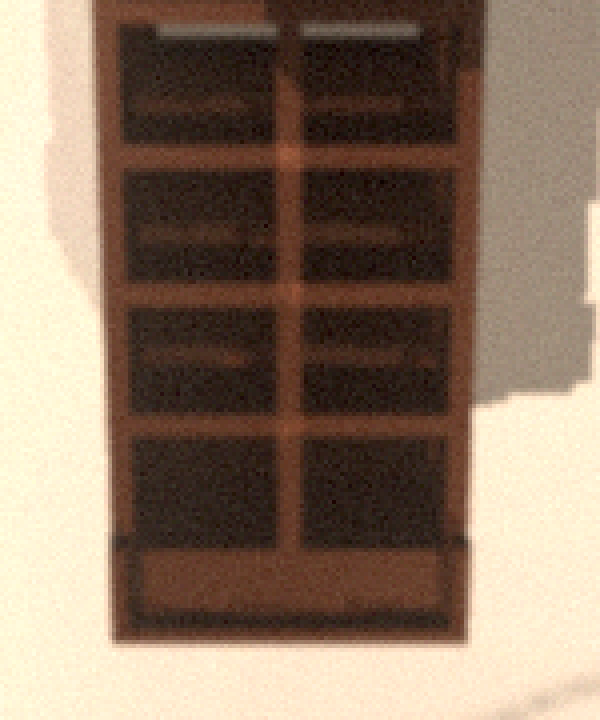

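```bash
python3 -c "
from stk import *
f=dict(np.load('w16.npz'));K,Rm,t=cam(f)
yw=np.radians(-1.2);xs=np.array([np.cos(yw),np.sin(yw),0]);ys=np.array([-xs[1],xs[0],0]);c=np.array([.474,-.2384,.065])
P=lambda a,b,z:c+a*xs+b*ys+np.array([0,0,z])
for n,q in dict(farL=(.1,.031,.013),farR=(.1,-.031,.013),nL=(-.1,.031,.017),nR=(-.1,-.031,.017),key=(.093,0,.02),nL4=(-.1,.031,.021),nR4=(-.1,-.031,.021)).items(): print(n,proj(f,P(*q)).round(2))
print('meas farL',250+72/4,50+88/4,'farR',250+507/4,50+88/4,'nL',250+113/4,220+641/4,'nR',250+468/4,220+641/4,'key',250+288/4,50+135/4)
ims=np.mean([grab_frame('side')['pixels'].astype(float) for _ in range(6)],0)
s=ims[240:340,335:435,::-1]; s=np.clip((s/110)**.6*255,0,255).astype(np.uint8); cv2.imwrite('pics/s17.png',cv2.resize(s,None,fx=6,fy=6,interpolation=cv2.INTER_CUBIC))
S=grab_frame('side')
for n,q in dict(key=(.093,0,.02),farR=(.1,-.031,.013),nR=(-.1,-.031,.017),nL=(-.1,.031,.017),nRb=(-.1,-.031,-.065),nR4=(-.1,-.031,.021)).items(): print(n,((proj(S,P(*q))-[335,240])*6).round(0))
print(readout.get_obs()['clock'])
"
```

```text
farL [[267.55  71.04]]
farR [[376.54  70.98]]
nL [[277.54 379.89]]
nR [[366.49 379.98]]
key [[322.02  82.65]]
nL4 [[276.89 383.51]]
nR4 [[367.14 383.6 ]]
meas farL 268.0 72.0 farR 376.75 72.0 nL 278.25 380.25 nR 367.0 380.25 key 322.0 83.75
key [[451. 151.]]
farR [[522. 191.]]
nR [[193. 397.]]
nL [[ 67. 322.]]
nRb [[179. 570.]]
nR4 [[193. 388.]]
21.95
```

View pics/s17.png

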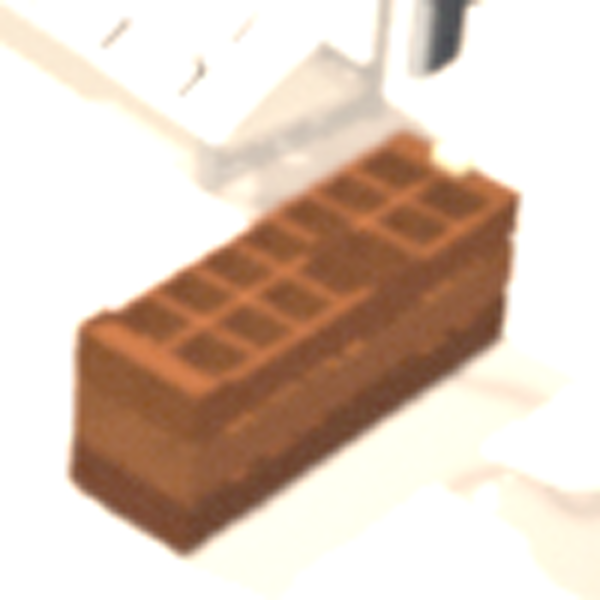

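The released mould's corners and key in the wrist view fall within about 1 px of where a fully seated, level mould should project. A heel up on the lip would show as 3.6 px. The side view shows three even layers. Handing in.

```bash
python3 -c "
from bench import workorder,readout
print(workorder.hand_in(), readout.get_obs()['clock'])"
```

```text
the job is handed in; nothing more can be done
the job is handed in; nothing more can be done
```

I took the brown mould off the rack and lowered it in the grip onto the stack, key over key. I then let go, backed straight up and handed in at about 22 s on the robot clock. The hand-in gives no verdict.

**Lowering:** contact began at about 7 N and peaked at about 14 N at the wrist. The first touch was at the heel end, so I eased the pitch and backed off 0.3–0.4 mm before letting go. The wrist force was back to zero after release.

**Last checks:**
- **Wrist view:** the key and the four corners fall within about 1 px of where a fully seated, level mould should appear. A heel left up on the lip would show as about 3.6 px.
- **Side view:** the three layers look even.
- **Key height:** using both views together, I measured 84.9 mm against 85 mm expected.

**What disagreed:**
- The same two-view measurement put the lip corners about 2–3 mm too high. I put this down to calibration and pixel error, because the wrist view and the height at first contact both show the mould fully home.
- The top camera placed the stack's key about 3 mm to one side of the wrist camera's reading. I used the wrist reading, and the view through the held mould's cells bore it out.

I never went near the ivory mould, funnel, scraper or bowl, but I took no separate final measurement of them or of the lower two moulds.

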